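# Turn the mould half over and close the mould

### The job

The loose half of the small aluminium mould leans on the wooden rest with its cavity facing up. Turn it over so that the cavity faces down, and lower it gently, never dropping it, over the two locating pins of the fixed half until the two halves lie flush with their pouring mouths together. Leave the other things on the bench where they are.

Things in the scene. Friction and masses are not known exactly. Their poses are not given: they have to be found in the camera images.
- mould_half: loose aluminium mould half: plate 62 (x) by 110 (y) by 16 mm, about 0.26 kg. Origin: centre of its plain outer face; z points through the thickness to the cavity face (z = 16 mm), y to the pouring mouth end. Closed, its z points down, its y along mould_base's y, its x against mould_base's x; the holes are not symmetrical, so no other way fits. Its start: see top_edge
- top_edge (a point): on mould_half, middle of its mouth-end edge, at (0, 55, 8) mm; axes as mould_half. At the start the half leans at 45 degrees on the rest's near slope, cavity face outwards and up, this edge uppermost, lower edge on the lip. The 45 mm below this edge stand free beyond the ridge and can be pinched across the 16 mm thickness
- cavity (a point): on mould_half, centre of its cavity face, at (0, 0, 16) mm; axes as mould_half. The recess in this face is keyhole-shaped, 6 mm deep: a slot 18 x 51 mm and a 10 mm wide channel that runs out at the +y end (pouring mouth). Two 10.5 mm holes run right through the half at its (x, y) = (-20, -42) and (20, 33) mm
- mould_base: fixed lower mould half on a dark steel plate 110 x 150 x 8 mm. Origin: centre of the plate's underside, on the bench; z up, y to its pouring mouth end. Aluminium block 62 (x) by 110 mm (y), flat parting face 32 mm above the bench, with the same recess. Side reliefs 10 mm deep, y from -24 to 24 mm, open down to the steel plate, leave room for fingertips beside the block
- seat (a point): centre of the lower half's parting face, 32 mm above the bench; axes as mould_base. Two round 8 mm pins stand 12 mm above this face, tapered over their last 4 mm, at (x, y) = (20, -42) and (-20, 33) mm
- rest: fixed wooden A-shaped rest. Origin: centre of its underside, on the bench; z up; ridge along its x, 68 mm high. Two 45 degree slopes, one facing its -y (near slope), one facing its +y (far slope), each 40 mm wide (x -20 to 20) and 65 mm long from foot to ridge. At each foot a 12 mm lip square to the slope stops a plate from sliding. Foot plate 90 x 160 x 10 mm
- near_foot (a point): middle of the near slope's foot line, where slope and lip meet: at (0, -50, 22) mm of rest; axes as rest. The slope rises from here towards the rest's +y
- far_foot (a point): middle of the far slope's foot line: at (0, 50, 22) mm of rest; axes as rest. The slope rises from here towards the rest's -y. The far slope is empty and can hold the turned half for a new grasp
- crock: bystander: white ceramic crock with lid and knob, 132 mm across, 138 mm high, origin under its centre
- tripod: bystander: dark steel tripod with a square mesh top, 120 mm square, 109 mm high, origin on the bench under its centre
- mallet: bystander: hammer 240 mm long lying on the bench, handle towards its -x
- tongs: bystander: brass tongs 200 mm long lying on the bench, 6 mm thick, origin under the centre
There are look-alikes about, which are no part of the job. Of the things shaped like the mould_base, the steel one is meant.

How it is judged:
By the outcome, as a careful person would: the job done as asked, in the order asked, and still so for the second after the job is handed in, with the robot touching nothing.
It also fails if it takes over 62 s, if anything falls off the work surface, if the arm or the gripper's body presses on something with over 40 N, if the wrist force passes 120 N, or if a joint passes its speed limit or range.

### The arm

A 7-joint arm with a two-finger parallel gripper is mounted at the origin on the work surface. World frame = base frame: x ahead of the robot, y to its left, z up, the work surface at z = 0. Lengths are in m, angles in rad, forces in N, time in s.
With the tool pointing down it reaches from about 0.425 to 0.925 m from the base axis. Payload 6.8 kg.
Tool frame: the origin (TCP) lies at the very end of the fingers, on their centre line; the grasp point (between the pads) lies 19 mm behind it; z points along the fingers, y is the direction in which the jaws open and shut (so a half turn about z gives the same grasp; the last joint's range is limited). The gripper opens to 85 mm and grips with 20 to 120 N. Pads are 22 mm wide; open, the fingers measure 114 mm over their backs; the gripper's body (76 mm by 85 mm) begins 54 mm behind the grasp point. The pads swing forward as they close: fully open they stand 13 mm farther back than shut.
Start: joints at [1.229, 0.477, 0.022, 1.555, -0.011, 1.109, -0.083], TCP at [0.156, -0.657, 0.21] pointing down, gripper open.
Joint ranges: [-2.96, 2.96], [-0.34, 2.1], [-1.41, 1.46], [0.24, 2.44], [-1.37, 4.51], [0.17, 1.92], [-2.96, 2.96]. Speed limits (rad/s): [2.39, 2.39, 3.14, 3.14, 3.14, 3.14, 3.14].

### API

Orientations are given as a rotation vector (axis times angle).
In Python, from bench import monitor, viewer, job gives the robot as it stands. The module is installed in compiled form; this text tells all that it offers.
- The arm moves only by the tool drive_tool, never from a script. Its argument "commands" is a list of rows, each an object with "linear": the shift along the tool's x, y, z in m, a list of three; "dr": the turn, a rotation vector about the tool's x, y, z in degrees, a list of three; "jaw": the closure, from 0 (fully open) to 1 (shut). A call has 1 to 8 rows; each row shifts and turns the pose as measured when the row begins, along the tool's axes as they then stand; what a row does not reach is not made up. A row lasts 1/8 s, in which the tool goes at most 62.5 mm and 10.7 degrees, less where a joint would pass 70% of its speed; a pose out of reach is approached as far as the arm can. A call is refused whole if a number of a shift passes 0.0625 or a number of a turn 10.7, either way. A call with a gripper value outside its range is refused whole. The fingers move at their own pace and stop on an object; "force" is the grip in N (left out, the last holds). Time passes only in rows, so rows that do not move let the fingers close. It gives the time, the measured TCP pose, the force and the opening at its end, in the units of the state.
- monitor.get_obs(): the state, without advancing time (a new reading comes with each control period).
- viewer.grab_frame(name): name is "scene" or "side" or "wrist"; returns the picture (384x512x3 uint8, red, green, blue); there is no depth.
- viewer.calibration(name): a dict with "K" (3x3 intrinsics, pixels), "k1" (the pictures are not rectified: a ray, as slopes to the right and down, at radius r is drawn at 1 + k1 r^2 times it, then the intrinsics apply), "R" (3x3) and "t" (3): a world point X has camera coordinates R X + t. Camera axes: x right, y down, z forward; pixel columns grow to the right and rows downward; lengths in m; the calibration is good to about 2 mm. A picture is of the moment at which its call begins: read the wrist's pose just before it. calibration takes no time and is no camera call; for the wrist camera it gives the pose at the moment of the call.
- job.hand_in(): hands the job in, once; it reports no verdict.
The state is a dict: "clock": time; "joints": joint angles; "qvel": joint speeds; "tau": joint torques, N m; "tcp_pos": TCP position; "orientation": TCP orientation; "contact_force": force on the tool from outside, world axes, zero at the start; "moment": the same for the moment, N m; "grip_width": finger opening in m.
Only numpy, scipy, OpenCV 4.12 (cv2) and the standard library are available. Lean on these libraries where they do the work, as an engineer would, in place of code of your own. Each camera call takes 0.05 s, during which the arm holds its last target.

## Working session

There is one attempt and no reset: what is moved stays moved. The work goes in short steps, Python scripts to look and compute and a tool call to move; the robot and the scene stay as the last step left them, time stands still between calls to the robot, and variables do not carry over. Pictures are saved under pics/ and viewed, and the job is handed in when it is done.

Besides the shell and the picture viewer there is one more tool, called after "Request:" in YAML: its name, and indented under it one key for each argument. drive_tool: Moves the arm, as the interface text tells. Its arguments: {"type":"object","properties":{"commands":{"type":"array"},"force":{"type":"number"}},"required":["commands"]}

```bash
mkdir -p pics; ls; python3 - <<'E'
from bench import monitor, viewer, job
import cv2, numpy as np
print(monitor.get_obs())
for n in ["scene","side","wrist"]:
    c=viewer.calibration(n); print(n,c)
    cv2.imwrite(f"pics/{n}0.png",cv2.cvtColor(viewer.grab_frame(n),cv2.COLOR_RGB2BGR))
E
```

```text
pics
{'clock': 0.0, 'joints': array([ 1.22886208,  0.47782554,  0.02232792,  1.55647179, -0.0114932 ,
        1.1092865 , -0.08313879]), 'qvel': array([-1.50796331e-03,  8.51032787e-04,  7.73926601e-04, -8.55892974e-05,
        2.32953570e-03,  2.80663319e-03, -5.79842814e-04]), 'tau': array([-1.29135742e-04, -5.96462452e+01,  1.60780605e+00, -2.81200433e+01,
        1.23868149e-02,  9.48310015e-03,  2.20967837e-05]), 'tcp_pos': array([ 0.15624215, -0.65601006,  0.20909988]), 'orientation': array([-3.11832932e+00, -3.66250364e-01,  5.59082529e-04]), 'contact_force': array([-0.22995611, -0.36676944, -0.33148297]), 'moment': array([ 0.00526993, -0.05477072,  0.0549037 ]), 'grip_width': 0.08558913302136574}
scene {'K': array([[437.05986951,   0.        , 257.12651758],
       [  0.        , 437.05986951, 189.5556893 ],
       [  0.        ,   0.        ,   1.        ]]), 'k1': -0.1113898019509265, 'R': array([[ 0.14130085,  0.98992907,  0.00863139],
       [ 0.61963236, -0.08163879, -0.7806349 ],
       [-0.77206852,  0.11565267, -0.62492772]]), 't': array([-0.06068307, -0.25765436,  2.00974818])}
side {'K': array([[353.27791397,   0.        , 253.53228051],
       [  0.        , 353.27791397, 189.08082678],
       [  0.        ,   0.        ,   1.        ]]), 'k1': -0.04892735793542493, 'R': array([[ 0.98221223, -0.18702675, -0.01673742],
       [-0.14728228, -0.71204823, -0.68650947],
       [ 0.11647778,  0.67676312, -0.7269282 ]]), 't': array([-0.52987768,  0.13588213,  1.1415307 ])}
wrist {'K': array([[314.2578028 ,   0.        , 253.6481658 ],
       [  0.        , 314.2578028 , 186.54973169],
       [  0.        ,   0.        ,   1.        ]]), 'k1': -0.08383468765613647, 'R': array([[ 0.23239481, -0.97261875, -0.00232676],
       [-0.93201941, -0.22337682,  0.28538151],
       [-0.27808715, -0.0641526 , -0.95841118]]), 't': array([-0.6744307 , -0.03746092,  0.37849978])}
```

View pics/scene0.png

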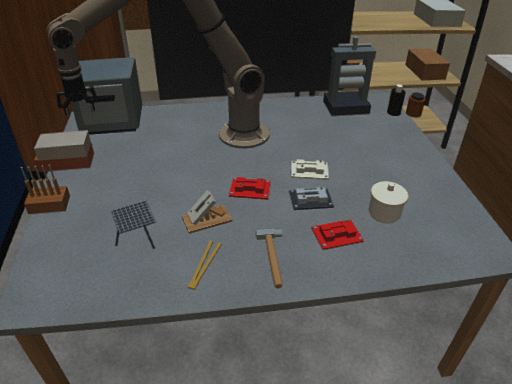

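View pics/side0.png

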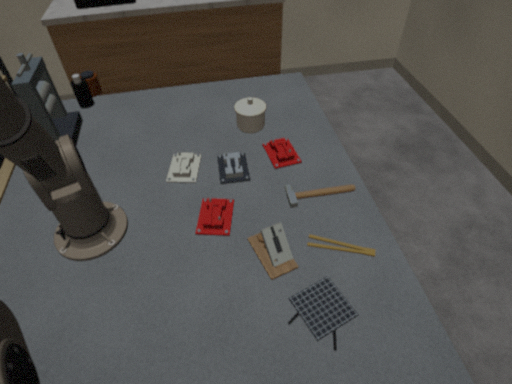

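View pics/wrist0.png

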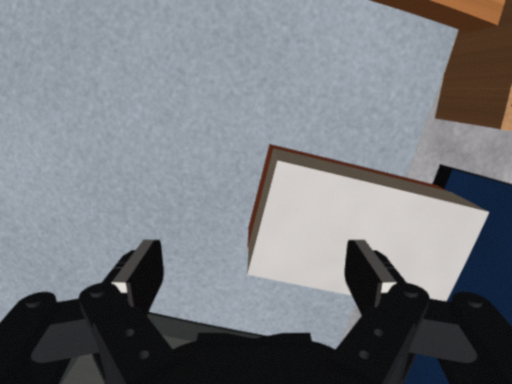

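```bash
cat > h.py <<'E'
import numpy as np, cv2
from scipy.spatial.transform import Rotation as Ro
def und(c,px):
    return cv2.undistortPoints(np.array(px,float).reshape(-1,1,2),c['K'],np.array([c['k1'],0,0,0.]),criteria=(3,50,1e-10)).reshape(-1,2)
def ray(c,px):
    n=und(c,px); d=np.c_[n,np.ones(len(n))]@c['R']; o=-c['R'].T@c['t']; return o,d/np.linalg.norm(d,axis=1)[:,None]
def onz(c,px,z):
    o,d=ray(c,px); return o+d*((z-o[2])/d[:,2])[:,None]
def tri(c1,p1,c2,p2):
    a=und(c1,p1);b=und(c2,p2)
    P1=np.c_[c1['R'],c1['t']];P2=np.c_[c2['R'],c2['t']]
    X=cv2.triangulatePoints(P1,P2,a.T,b.T); return (X[:3]/X[3]).T
def proj(c,X):
    X=np.array(X,float).reshape(-1,3)
    p,_=cv2.projectPoints(X,cv2.Rodrigues(c['R'])[0],c['t'],c['K'],np.array([c['k1'],0,0,0.])); return p.reshape(-1,2)
E
python3 - <<'E'
import cv2
for n,r in [("scene",(170,150,340,255)),("side",(160,130,320,290))]:
    i=cv2.imread(f"pics/{n}0.png")[r[1]:r[3],r[0]:r[2]]
    cv2.imwrite(f"pics/{n}0z.png",cv2.resize(i,None,fx=4.5 if n=="scene" else 3.7,fy=4.5 if n=="scene" else 3.7,interpolation=cv2.INTER_CUBIC))
E
```

```text
(no output)
```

View pics/scene0z.png

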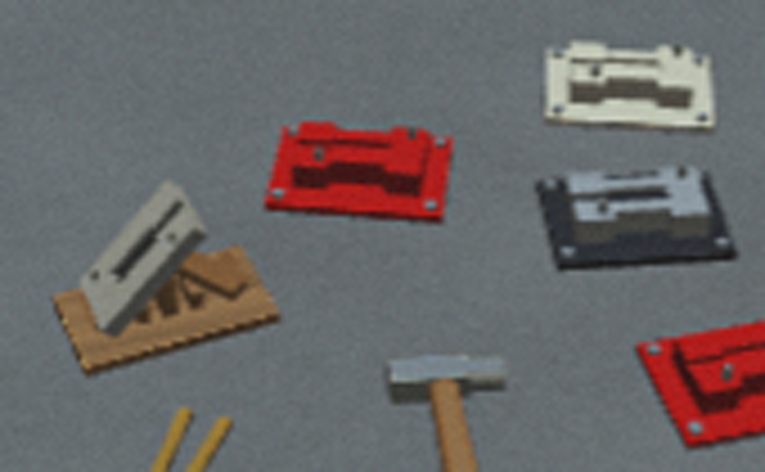

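View pics/side0z.png

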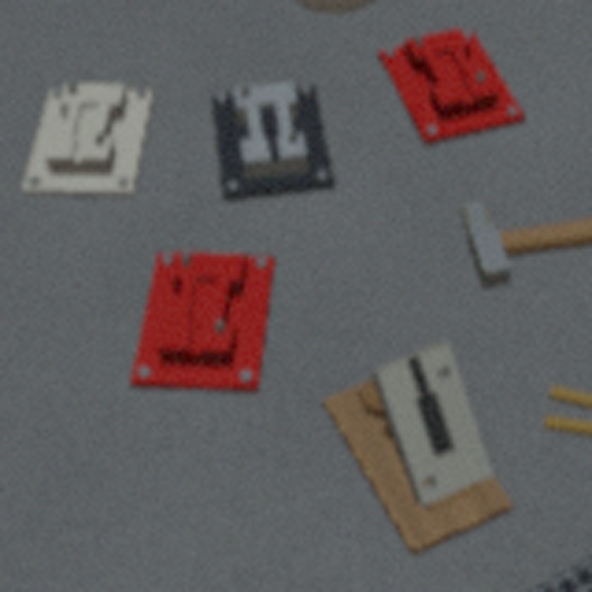

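```bash
python3 - <<'E'
from bench import viewer
from h import *
S=viewer.calibration("scene");D=viewer.calibration("side")
np.set_printoptions(precision=4,suppress=True)
f=4.5
def s(p): return [(170+(p[0]+.5)/4.5-.5,150+(p[1]+.5)/4.5-.5)]
def d(p): return [(160+(p[0]+.5)/3.7-.5,130+(p[1]+.5)/3.7-.5)]
# half cavity-face corners: TL(mouth end, left in scene),...
# scene: cavity face: top-left (165,183), right-top (190,205)?, bottom
print("foot plate scene z=.01:")
for p in [(55,300),(90,370),(280,318),(240,247)]: print(onz(S,s(p),.01))
print("foot plate side z=.01:")
for p in [(325,402),(415,548),(510,506)]: print(onz(D,d(p),.01))
print("steel scene z=.008")
for p in [(538,183),(562,265),(735,257),(708,172)]: print(onz(S,s(p),.008))
print("steel side z=.008")
for p in [(212,95),(227,196),(333,185),(315,92)]: print(onz(D,d(p),.008))
print("half corners tri (mouth left, mouth right, foot right, foot left in side view)")
for a,b in [((165,183),(376,370)),((205,235),(448,345)),((105,332),(495,478)),((82,287),(425,503))]: print(tri(S,s(a),D,d(b)))
E
```

```text
foot plate scene z=.01:Traceback (most recent call last):
  File "<stdin>", line 11, in <module>
  File "h.py", line 8, in onz
    o,d=ray(c,px); return o+d*((z-o[2])/d[:,2])[:,None]
        ~~~^^^^^^
  File "h.py", line 6, in ray
    n=und(c,px); d=np.c_[n,np.ones(len(n))]@c['R']; o=-c['R'].T@c['t']; return o,d/np.linalg.norm(d,axis=1)[:,None]
  File "h.py", line 4, in und
    return cv2.undistortPoints(np.array(px,float).reshape(-1,1,2),c['K'],np.array([c['k1'],0,0,0.]),criteria=(3,50,1e-10)).reshape(-1,2)
           ~~~~~~~~~~~~~~~~~~~^^^^^^^^^^^^^^^^^^^^^^^^^^^^^^^^^^^^^^^^^^^^^^^^^^^^^^^^^^^^^^^^^^^^^^^^^^^^^^^^^^^^^^^^^^^^
cv2.error: OpenCV(4.12.0) :-1: error: (-5:Bad argument) in function 'undistortPoints'
> Overload resolution failed:
>  - undistortPoints() got an unexpected keyword argument 'criteria'
>  - undistortPoints() got an unexpected keyword argument 'criteria'
```

```bash
sed -i 's/cv2.undistortPoints(\(.*\),criteria=(3,50,1e-10))/cv2.undistortPointsIter(\1,None,None,(3,50,1e-10))/' h.py; cat > m.py <<'E'
from bench import viewer
from h import *
S=viewer.calibration("scene");D=viewer.calibration("side")
np.set_printoptions(precision=4,suppress=True)
def s(p): return [(170+(p[0]+.5)/4.5-.5,150+(p[1]+.5)/4.5-.5)]
def d(p): return [(160+(p[0]+.5)/3.7-.5,130+(p[1]+.5)/3.7-.5)]
print("foot plate scene z=.01:")
for p in [(55,300),(90,370),(280,318),(240,247)]: print(onz(S,s(p),.01))
print("foot plate side z=.01:")
for p in [(325,402),(415,548),(510,506)]: print(onz(D,d(p),.01))
print("steel scene z=.008")
for p in [(538,183),(562,265),(735,257),(708,172)]: print(onz(S,s(p),.008))
print("steel side z=.008")
for p in [(212,95),(227,196),(333,185),(315,92)]: print(onz(D,d(p),.008))
print("half corners")
for a,b in [((165,183),(376,370)),((205,235),(448,345)),((105,332),(495,478)),((82,287),(425,503))]: print(tri(S,s(a),D,d(b)))
E
python3 m.py
python3 - <<'E'
from bench import monitor
from scipy.spatial.transform import Rotation as R
print(R.from_rotvec(monitor.get_obs()['orientation']).as_matrix())
E
```

```text
foot plate scene z=.01:
[[ 0.5441 -0.2872  0.01  ]]
[[ 0.6273 -0.2615  0.01  ]]
[[ 0.588  -0.1126  0.01  ]]
[[ 0.4989 -0.1367  0.01  ]]
foot plate side z=.01:
[[ 0.4945 -0.1364  0.01  ]]
[[ 0.5384 -0.2852  0.01  ]]
[[ 0.62   -0.2639  0.01  ]]
steel scene z=.008
[[0.4464 0.1216 0.008 ]]
[[0.5531 0.1199 0.008 ]]
[[0.5623 0.2625 0.008 ]]
[[0.4507 0.2701 0.008 ]]
steel side z=.008
[[0.447  0.2753 0.008 ]]
[[0.4439 0.124  0.008 ]]
[[0.5477 0.1179 0.008 ]]
[[0.5539 0.2576 0.008 ]]
half corners
[[ 0.5295 -0.1902  0.1105]]
[[ 0.5895 -0.1668  0.1021]]
[[ 0.61   -0.2485  0.0312]]
[[ 0.5524 -0.2624  0.0304]]
[[ 9.72775524e-01  2.31749038e-01 -4.03770213e-04]
 [ 2.31749375e-01 -9.72774613e-01  1.33420545e-03]
 [-8.35765828e-05 -1.39145590e-03 -9.99999028e-01]]
```

```bash
cat >> h.py <<'E'
def st():
    from bench import monitor
    o=monitor.get_obs(); return o,Ro.from_rotvec(o['orientation']).as_matrix(),np.array(o['tcp_pos'])
def plan(p,R):
    "tool-frame shift, turn needed to reach p,R"
    o,R0,p0=st(); return R0.T@(np.array(p)-p0)*1000, np.degrees(Ro.from_matrix(R0.T@R).as_rotvec())
def rotz(a): return Ro.from_euler('z',a,degrees=True).as_matrix()
def rotx(a): return Ro.from_euler('x',a,degrees=True).as_matrix()
def down(yaw): return rotz(yaw)@np.diag([1,-1,-1.])
E
python3 - <<'E'
from h import *
from bench import viewer
np.set_printoptions(precision=4,suppress=True)
o,R,p=st(); c=viewer.calibration("wrist")
print("cam in tool", R.T@(-c['R'].T@c['t']-p), (c['R']@R))
print(plan([.53,-.12,.36],down(16)))
E
```

```text
cam in tool [ 0.0726  0.0006 -0.1627] [[ 0.0007  1.      0.0007]
 [-0.9584  0.0008 -0.2853]
 [-0.2853 -0.0005  0.9584]]
(array([ 487.7705, -435.1674, -150.0752]), array([-0.0798,  0.003 , -2.5999]))
```

Request:
drive_tool:
  commands:
    - {"linear":[0.03,-0.03,-0.04],"dr":[0,0,-2.6],"jaw":0}
    - {"linear":[0.041,-0.037,-0.02],"dr":[0,0,0],"jaw":0}
    - {"linear":[0.041,-0.037,-0.02],"dr":[0,0,0],"jaw":0}
    - {"linear":[0.041,-0.037,-0.02],"dr":[0,0,0],"jaw":0}
    - {"linear":[0.041,-0.037,-0.01],"dr":[0,0,0],"jaw":0}
    - {"linear":[0.041,-0.037,-0.01],"dr":[0,0,0],"jaw":0}
    - {"linear":[0.041,-0.037,-0.01],"dr":[0,0,0],"jaw":0}
    - {"linear":[0.041,-0.037,-0.01],"dr":[0,0,0],"jaw":0}

```text
clock: 1.15
tcp_pos: [0.3861, -0.2835, 0.3507]
orientation: [-3.108, -0.426, 0.005]
contact_force: [1.8, 0.0, 1.0]
grip_width: 0.0853
```

```bash
python3 -c "
from h import *
print(plan([.53,-.12,.36],down(16)))"
```

```text
(array([ 182.57199616, -118.86816468,   -9.02666025]), array([-0.30742739,  0.12829725, -0.40403705]))
```

Request:
drive_tool:
  commands:
    - {"linear":[0.045,-0.029,-0.002],"dr":[0,0,0],"jaw":0}
    - {"linear":[0.045,-0.029,-0.002],"dr":[0,0,0],"jaw":0}
    - {"linear":[0.045,-0.029,-0.002],"dr":[0,0,0],"jaw":0}
    - {"linear":[0.045,-0.029,-0.002],"dr":[0,0,0],"jaw":0}
    - {"linear":[0,0,0],"dr":[0,0,0],"jaw":0}

```text
clock: 1.78
tcp_pos: [0.5331, -0.1128, 0.3598]
orientation: [-3.106, -0.436, 0.002]
contact_force: [-0.4, -0.5, -0.1]
grip_width: 0.0853
```

```bash
cat >> h.py <<'E'
def snap(name,n):
    from bench import viewer
    import pickle
    o,R,p=st(); c=viewer.calibration(name); im=viewer.grab_frame(name)
    im=cv2.cvtColor(im,cv2.COLOR_RGB2BGR); cv2.imwrite(f"pics/{n}.png",im); pickle.dump((c,R,p),open(f"pics/{n}.pkl","wb"))
    cv2.imwrite(f"pics/{n}b.png",cv2.resize(im,(768,576),interpolation=cv2.INTER_CUBIC)); return im
E
python3 -c "
from h import *
snap('wrist','w1'); o,R,p=st(); print(o['clock'],p,o['joints'])"
```

```text
1.825 [ 0.53186804 -0.11551097  0.35969208] [ 0.46904612  0.1843689  -0.42916494  1.63714436  0.07523592  1.34011395
 -1.26645785]
```

View pics/w1b.png

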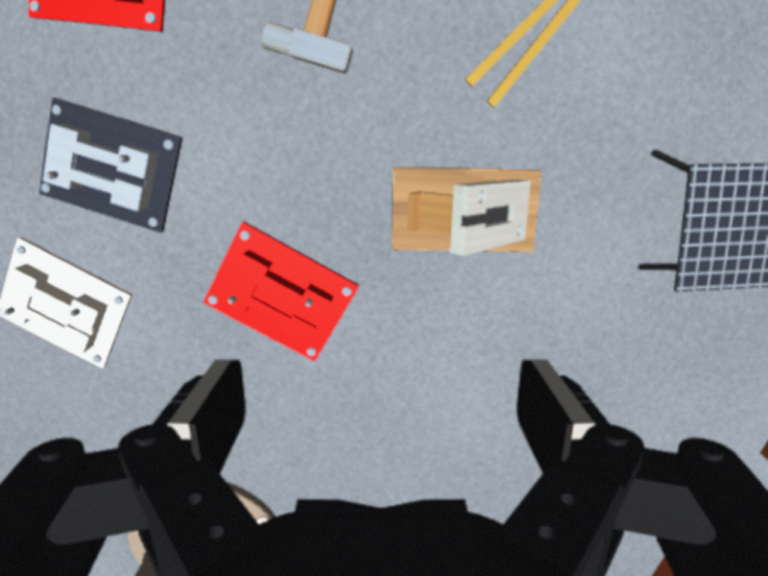

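```bash
python3 - <<'E'
import cv2
i=cv2.imread("pics/w1.png")
cv2.imwrite("pics/w1r.png",cv2.resize(i[100:180,250:370],None,fx=6,fy=6,interpolation=cv2.INTER_CUBIC))
cv2.imwrite("pics/w1s.png",cv2.resize(i[55:165,15:135],None,fx=5,fy=5,interpolation=cv2.INTER_CUBIC))
E
```

```text
(no output)
```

View pics/w1r.png

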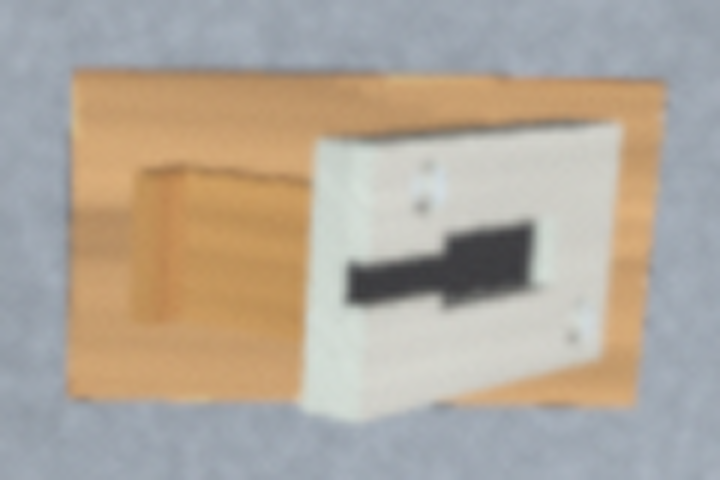

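View pics/w1s.png

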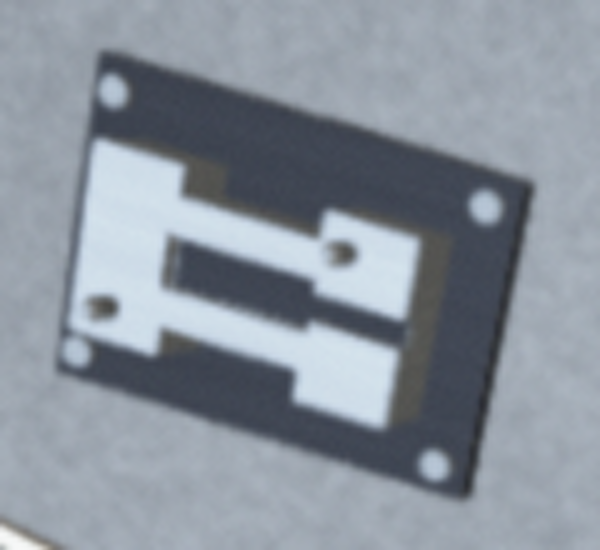

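```bash
cat > m2.py <<'E'
from h import *
import pickle
np.set_printoptions(precision=4,suppress=True)
c,R,p=pickle.load(open("pics/w1.pkl","rb"))
r=lambda P:[(250+(x+.5)/6-.5,100+(y+.5)/6-.5) for x,y in P]
s=lambda P:[(15+(x+.5)/5-.5,55+(y+.5)/5-.5) for x,y in P]
def rect(P,name):
    ctr=P.mean(0); a=P[1]-P[0]+P[2]-P[3]; b=P[3]-P[0]+P[2]-P[1]
    print(name,ctr,"len",np.linalg.norm(a)/2,np.linalg.norm(b)/2,"ang",np.degrees(np.arctan2(a[1],a[0])),np.degrees(np.arctan2(b[1],b[0])))
rect(onz(c,r([(73,70),(665,78),(635,407),(68,400)]),.01),"rest")
rect(onz(c,s([(100,50),(533,183),(468,497),(57,372)]),.008),"base")
P=onz(c,s([(93,138),(420,235),(388,428),(70,330)]),.032);rect(P,"block")
# half cavity face: plane from rest pose
ctr=onz(c,r([(73,70),(665,78),(635,407),(68,400)]),.01).mean(0)
yaw=16.2
A=rotz(yaw); 
s2=2**.5/2
foot=np.array([ctr[0],ctr[1],0])+A@[0,-.050,.022]; n=A@[0,-s2,s2]; u=A@[0,s2,s2]
q=foot+n*.016
o,d=ray(c,r([(362,140),(357,420),(602,358),(622,122)]))
X=o+d*(((q-o)@n)/(d@n))[:,None]
L=np.c_[(X-foot)@A[:,0],(X-foot)@u,(X-foot)@n]
print(X);print("x,u,n",L, L.mean(0))
E
python3 m2.py
```

```text
rest [ 0.5578 -0.1999  0.01  ] len 0.15904243118914313 0.0902881553194009 ang -74.3966698954727 -164.37597078299385
base [0.498 0.192 0.008] len 0.15049652361862106 0.10852821981088179 ang -91.74006854550855 177.95074215387308
block [0.4975 0.193  0.032 ] len 0.11046613609419068 0.0625058330267487 ang -91.55491848173229 178.9948980350819
[[ 0.5877 -0.1715  0.1136]
 [ 0.5285 -0.1907  0.1116]
 [ 0.5486 -0.2666  0.0331]
 [ 0.6082 -0.25    0.0325]]
x,u,n [[ 0.0367  0.1135  0.016 ]
 [-0.0255  0.1107  0.016 ]
 [-0.0274 -0.0003  0.016 ]
 [ 0.0345 -0.0012  0.016 ]] [0.0046 0.0557 0.016 ]
```

```bash
cat > g.py <<'E'
from h import *
np.set_printoptions(precision=2,suppress=True)
A=rotz(15.6); s2=2**.5/2
rest=np.array([.5578,-.1999,0]); 
foot=rest+A@[0,-.050,.022]; n=A@[0,-s2,s2]; u=A@[0,s2,s2]
ffoot=rest+A@[0,.050,.022]; fn=A@[0,s2,s2]; fu=A@[0,-s2,s2]
Rg=down(15.6)@rotx(-45)
def near(uu,nn,x=.0055): return foot+A[:,0]*x+u*uu+n*nn
def far(uu,nn,x=.0055): return ffoot+A[:,0]*x+fu*uu+fn*nn
E
python3 -c "
from g import *
print(Rg, near(.077,.008), near(.17,.008)); print(plan(near(.17,.008),Rg))"
```

```text
[[ 0.96  0.19  0.19]
 [ 0.27 -0.68 -0.68]
 [ 0.    0.71 -0.71]] [ 0.56 -0.2   0.08] [ 0.55 -0.14  0.15]
(array([  8.1 ,  24.56, 211.72]), array([-45.22,   0.03,   0.22]))
```

Request:
drive_tool:
  commands:
    - {"linear":[0,0,0.02],"dr":[-9,0,0],"jaw":0.4}
    - {"linear":[0,0,0.01],"dr":[-9,0,0],"jaw":0.4}
    - {"linear":[0,0,0.01],"dr":[-9,0,0],"jaw":0.4}
    - {"linear":[0,0,0.01],"dr":[-9,0,0],"jaw":0.4}
    - {"linear":[0,0,0.01],"dr":[-9,0,0],"jaw":0.4}
    - {"linear":[0,0,0],"dr":[0,0,0],"jaw":0.4}

```text
clock: 2.58
tcp_pos: [0.532, -0.1432, 0.3034]
orientation: [2.316, 0.305, 0.128]
contact_force: [0.7, 0.4, 0.6]
grip_width: 0.0516
```

```bash
python3 -c "
from g import *
print(plan(near(.17,.008),Rg),st()[0]['joints'])"
```

```text
(array([  15.27, -114.77,  104.97]), array([ 1.38,  0.53, -0.39])) [ 0.09  0.21 -0.49  2.    0.95  1.29 -2.15]
```

Request:
drive_tool:
  commands:
    - {"linear":[0.004,-0.03,0.027],"dr":[0.5,0.2,-0.2],"jaw":0.4}
    - {"linear":[0.004,-0.03,0.027],"dr":[0.5,0.2,-0.2],"jaw":0.4}
    - {"linear":[0.004,-0.03,0.027],"dr":[0.5,0.2,0],"jaw":0.4}
    - {"linear":[0.003,-0.025,0.024],"dr":[0,0,0],"jaw":0.4}
    - {"linear":[0,0,0],"dr":[0,0,0],"jaw":0.4}

```text
clock: 3.2
tcp_pos: [0.5466, -0.1443, 0.1504]
orientation: [2.353, 0.294, 0.128]
contact_force: [0.3, -0.5, 0.1]
grip_width: 0.0509
```

```bash
python3 -c "
from g import *
print(plan(near(.17,.008),Rg),st()[0]['joints']); snap('side','s1');snap('wrist','w2')"
```

```text
(array([ 1.16, -7.46, -3.8 ]), array([-0.62,  0.62, -1.1 ])) [ 0.06  0.45 -0.45  2.09  1.12  1.14 -2.45]
```

View pics/w2b.png

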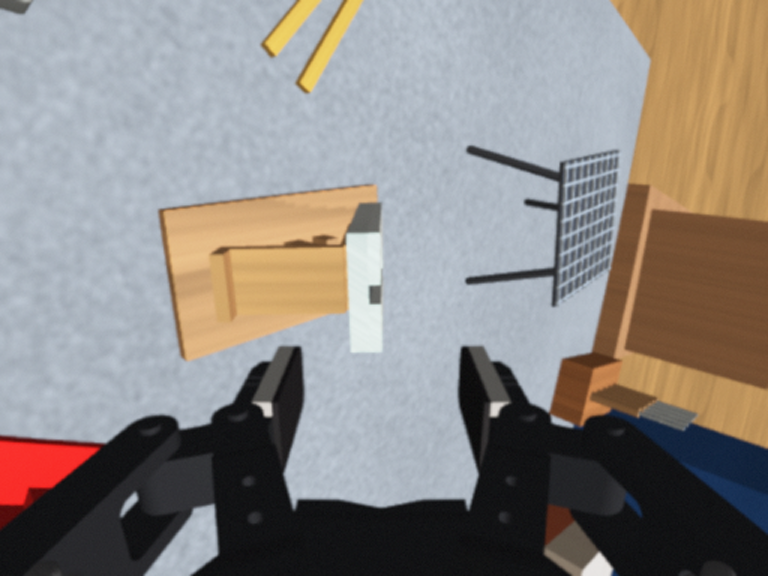

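View pics/s1b.png

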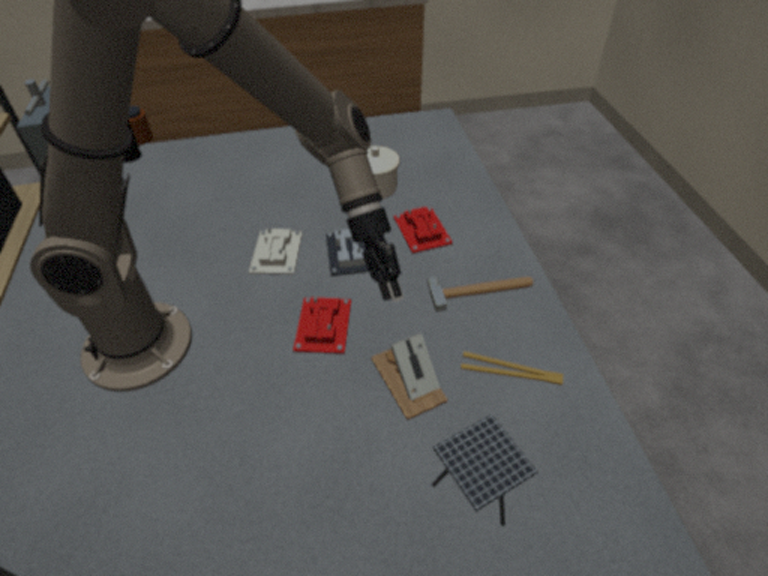

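```bash
python3 - <<'E'
from g import *
import pickle
c,R,p=pickle.load(open("pics/w2.pkl","rb"))
P=[((x+.5)/1.5-.5,(y+.5)/1.5-.5) for x,y in [(347,235),(382,233),(382,351),(350,351)]]
o,d=ray(c,P); q=near(.110,0,0)
X=o+d*(((q-o)@u)/(d@u))[:,None]
L=1000*np.c_[(X-foot)@A[:,0],(X-foot)@u,(X-foot)@n]; print(L,L.mean(0))
print(plan(near(.077,.008),Rg))
E
```

```text
[[ 34.35 110.     0.3 ]
 [ 34.98 110.    16.88]
 [-26.16 110.    15.6 ]
 [-25.9  110.    -0.76]] [  4.32 110.     8.  ]
(array([ 0.19, -8.26, 91.13]), array([-0.52,  0.39, -1.26]))
```

Request:
drive_tool:
  commands:
    - {"linear":[0,-0.005,0],"dr":[-0.5,0.4,-0.7],"jaw":0.4}
    - {"linear":[0,-0.003,0.02],"dr":[0,0,-0.5],"jaw":0.4}
    - {"linear":[0,0,0.02],"dr":[0,0,0],"jaw":0.4}
    - {"linear":[0,0,0],"dr":[0,0,0],"jaw":0.4}

```text
clock: 3.8
tcp_pos: [0.5564, -0.1677, 0.1214]
orientation: [2.338, 0.316, 0.14]
contact_force: [0.2, -0.4, 0.2]
grip_width: 0.0511
```

```bash
python3 -c "
from g import *
print(plan(near(.077,.008,.0045),Rg),st()[0]['joints'])"
```

```text
(array([-3.03, -4.76, 50.84]), array([ 0.08, -0.21, -0.28])) [ 0.07  0.5  -0.42  2.1   1.21  1.09 -2.5 ]
```

Request:
drive_tool:
  commands:
    - {"linear":[-0.002,-0.004,0.015],"dr":[0,-0.2,-0.2],"jaw":0.4}
    - {"linear":[0,-0.002,0.015],"dr":[0,0,0],"jaw":0.4}
    - {"linear":[0,0,0.012],"dr":[0,0,0],"jaw":0.4}
    - {"linear":[0,0,0.006],"dr":[0,0,0],"jaw":0.4}
    - {"linear":[0,0,0],"dr":[0,0,0],"jaw":0.4}

```text
clock: 4.42
tcp_pos: [0.5631, -0.1986, 0.0806]
orientation: [2.337, 0.319, 0.133]
contact_force: [-0.2, 0.1, -0.1]
grip_width: 0.0515
```

```bash
python3 -c "
from g import *
print(plan(near(.077,.008,.0045),Rg),st()[0]['joints'])
snap('wrist','w3')"
```

```text
(array([-0.95,  1.82, -0.35]), array([ 0.06, -0.01, -0.04])) [ 0.1   0.58 -0.38  2.11  1.31  1.04 -2.55]
```

View pics/w3b.png

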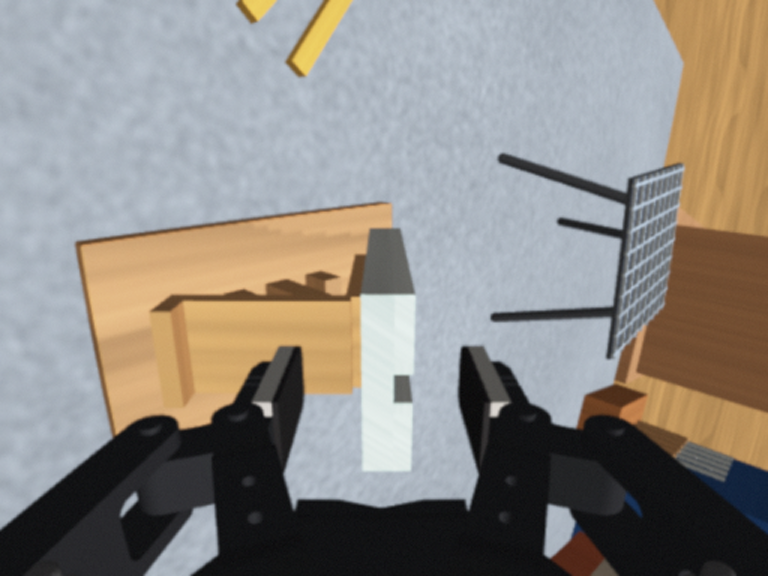

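Request:
drive_tool:
  commands:
    - {"linear":[-0.001,0.0018,0],"dr":[0,0,0],"jaw":0.5}
    - {"linear":[0,0,0],"dr":[0,0,0],"jaw":0.7}
    - {"linear":[0,0,0],"dr":[0,0,0],"jaw":0.75}
    - {"linear":[0,0,0],"dr":[0,0,0],"jaw":0.8}
  force: 60

```text
clock: 4.97
tcp_pos: [0.5633, -0.1989, 0.0832]
orientation: [2.337, 0.32, 0.137]
contact_force: [0.1, 0.5, 0.5]
grip_width: 0.017
```

Request:
drive_tool:
  commands:
    - {"linear":[0,0,0],"dr":[0,0,0],"jaw":1}
    - {"linear":[0,0,0],"dr":[0,0,0],"jaw":1}
    - {"linear":[0,0,0],"dr":[0,0,0],"jaw":1}
  force: 60

```text
clock: 5.35
tcp_pos: [0.5634, -0.1986, 0.0833]
orientation: [2.338, 0.32, 0.137]
contact_force: [-1.2, 0.6, 0.4]
grip_width: 0.0137
```

```bash
python3 -c "
from g import *
print(plan(near(.077,.008,.0045),Rg),st()[0]['joints'])
snap('wrist','w4')"
```

```text
(array([-1.28, -0.19,  1.49]), array([ 0.06, -0.19, -0.07])) [ 0.1   0.57 -0.38  2.11  1.31  1.04 -2.55]
```

View pics/w4b.png

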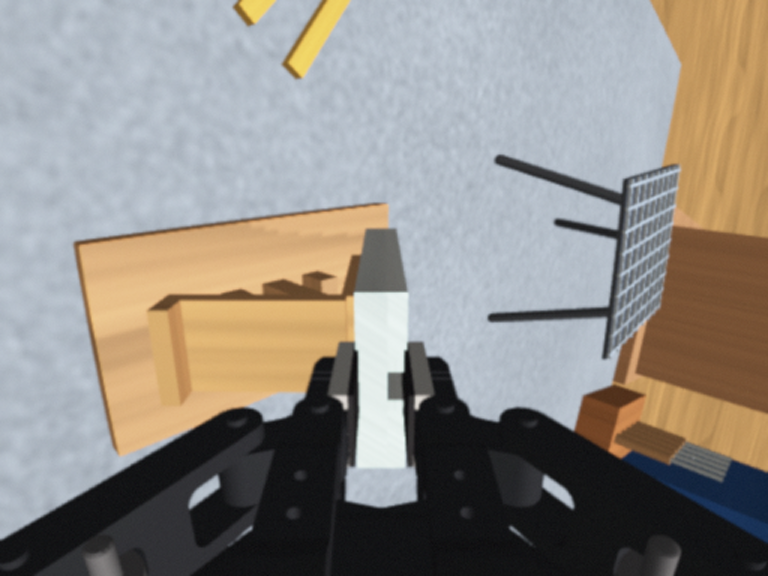

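Request:
drive_tool:
  commands:
    - {"linear":[0,0.006,-0.002],"dr":[0,0,0],"jaw":1}
    - {"linear":[0,0.014,-0.01],"dr":[0,0,0],"jaw":1}
    - {"linear":[0,0.02,-0.02],"dr":[0,0,0],"jaw":1}
    - {"linear":[0,0.02,-0.02],"dr":[0,0,0],"jaw":1}
    - {"linear":[0,0.02,-0.02],"dr":[0,0,0],"jaw":1}
    - {"linear":[0,0.02,-0.02],"dr":[0,0,0],"jaw":1}

```text
clock: 6.15
tcp_pos: [0.5607, -0.2048, 0.2174]
orientation: [2.345, 0.326, 0.124]
contact_force: [0.2, -0.1, -3.9]
grip_width: 0.0137
```

```bash
python3 -c "
from g import *
print(st()[0]['joints'])
snap('wrist','w5')"
```

```text
[ 0.17  0.34 -0.42  2.04  1.08  1.11 -2.21]
```

View pics/w5b.png

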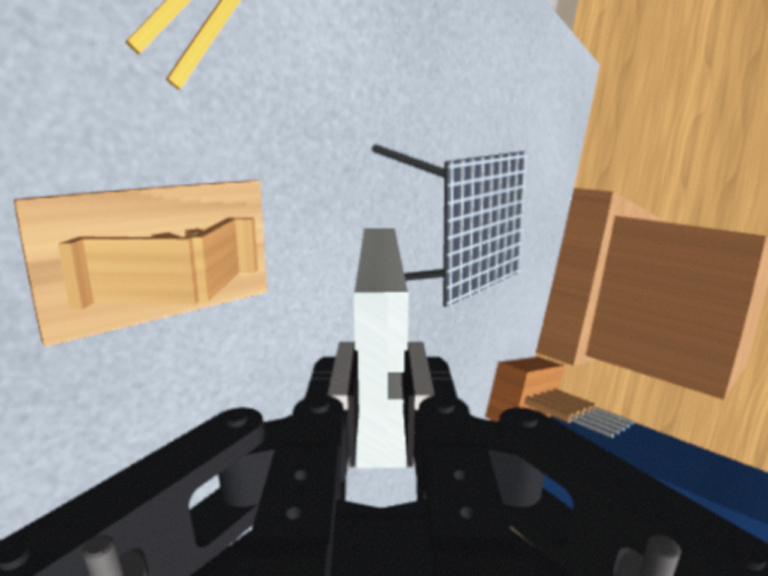

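Request:
drive_tool:
  commands:
    - {"linear":[0,0,0],"dr":[10,0,0],"jaw":1}
    - {"linear":[0,0,0],"dr":[10,0,0],"jaw":1}
    - {"linear":[0,0,0],"dr":[10,0,0],"jaw":1}
    - {"linear":[0,0,0],"dr":[10,0,0],"jaw":1}
    - {"linear":[0,0,0],"dr":[10,0,0],"jaw":1}
    - {"linear":[0,0,0],"dr":[10,0,0],"jaw":1}
    - {"linear":[0,0,0],"dr":[10,0,0],"jaw":1}
    - {"linear":[0,0,0],"dr":[10,0,0],"jaw":1}

```text
clock: 7.2
tcp_pos: [0.5592, -0.203, 0.2202]
orientation: [-2.465, -0.349, 0.122]
contact_force: [0.6, 0.6, -4.1]
grip_width: 0.0139
```

```bash
cat >> g.py <<'E'
Rf=down(15.6)@rotx(45)
E
python3 -c "
from g import *
print(st()[0]['joints'])
print(plan(far(.085,.05,.0045),Rf))"
```

```text
[ 0.85  0.71 -0.58  1.4  -0.17  1.52 -0.93]
(array([ 4.54, 40.05, 98.87]), array([7.4 , 0.47, 0.34]))
```

Request:
drive_tool:
  commands:
    - {"linear":[0.002,0.005,0.02],"dr":[4,0,0.2],"jaw":1}
    - {"linear":[0.002,0.005,0.025],"dr":[3.4,0.4,0.1],"jaw":1}
    - {"linear":[0,0.008,0.025],"dr":[0,0,0],"jaw":1}
    - {"linear":[0,0.01,0.02],"dr":[0,0,0],"jaw":1}
    - {"linear":[0,0,0],"dr":[0,0,0],"jaw":1}

```text
clock: 7.82
tcp_pos: [0.5463, -0.1719, 0.1209]
orientation: [-2.338, -0.3, 0.147]
contact_force: [-0.8, -1.4, -4.1]
grip_width: 0.0141
```

```bash
python3 -c "
from g import *
print(st()[0]['joints'])
print(plan(far(.085,.03,.0045),Rf)); snap('wrist','w6'); snap('side','s6')"
```

```text
[ 0.86  0.85 -0.57  1.48 -0.2   1.41 -0.89]
(array([ 8.51, 25.69, -1.07]), array([-0.19,  0.25, -1.06]))
```

View pics/w6b.png

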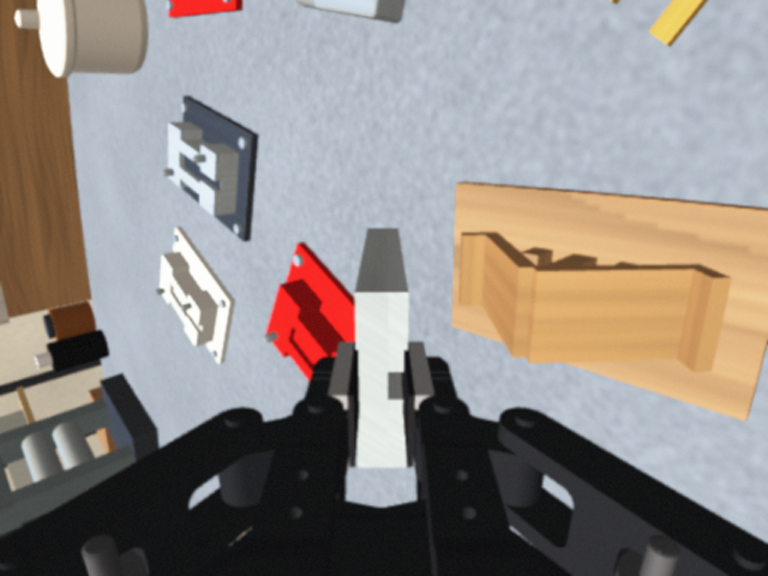

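View pics/s6b.png

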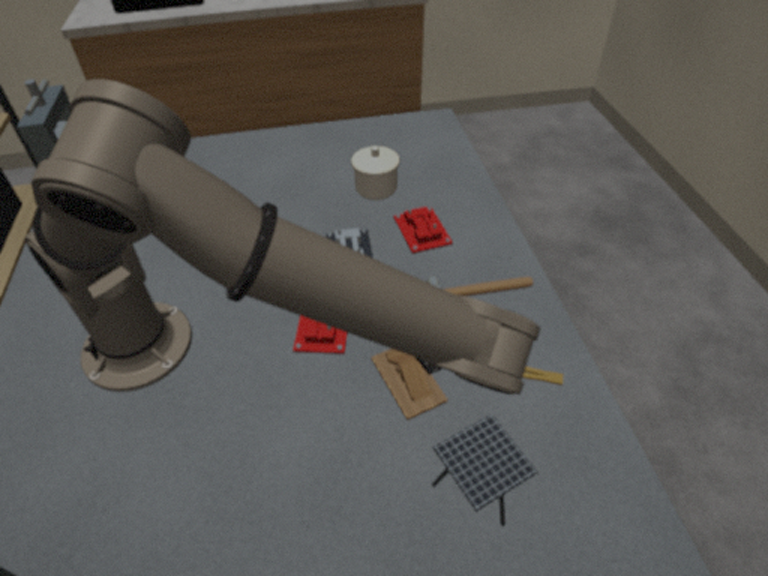

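```bash
python3 -c "
from g import *
print(plan(far(.083,.016,.002),Rf))"
```

```text
(array([ 4.62, 40.68,  3.39]), array([-0.07,  0.06, -0.95]))
```

Request:
drive_tool:
  commands:
    - {"linear":[0.003,0.014,0.002],"dr":[0,0,-1],"jaw":1}
    - {"linear":[0.002,0.014,0.001],"dr":[0,0,0],"jaw":1}
    - {"linear":[0,0.011,0],"dr":[0,0,0],"jaw":1}
    - {"linear":[0,0,0],"dr":[0,0,0],"jaw":1}

```text
clock: 8.43
tcp_pos: [0.562, -0.2, 0.0928]
orientation: [-2.341, -0.322, 0.129]
contact_force: [-0.6, 0.2, -2.9]
grip_width: 0.014
```

```bash
python3 -c "
from g import *
print(plan(far(.0785,.008,.002),Rf)); snap('wrist','w7'); snap('scene','c7')
import cv2
i=cv2.imread('pics/c7.png'); cv2.imwrite('pics/c7z.png',cv2.resize(i[150:250,150:290],None,fx=5,fy=5,interpolation=2))"
```

```text
(array([-2.08,  5.78,  7.78]), array([ 0.21, -0.11,  0.12]))
```

View pics/w7b.png

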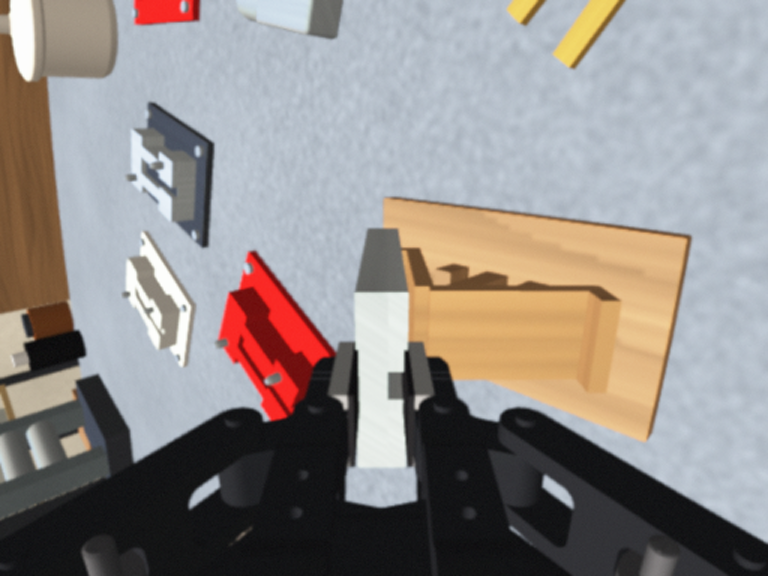

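View pics/c7z.png

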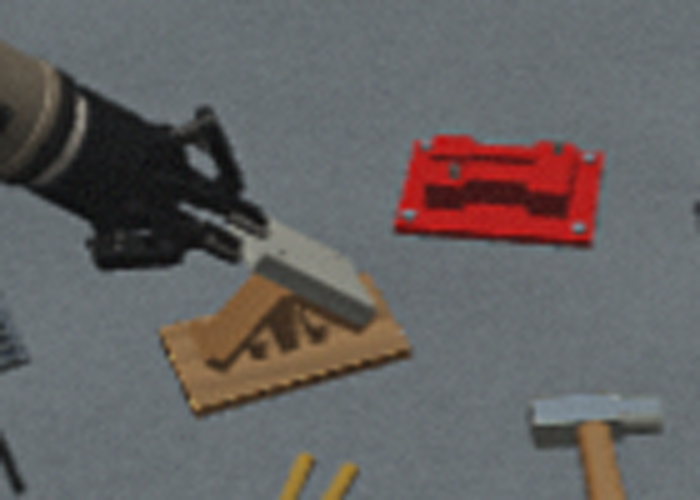

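Request:
drive_tool:
  commands:
    - {"linear":[-0.002,0.004,0.003],"dr":[0,0,0],"jaw":1}
    - {"linear":[0,0.001,0.002],"dr":[0,0,0],"jaw":1}
    - {"linear":[0,0,0],"dr":[0,0,0],"jaw":1}

```text
clock: 8.9
tcp_pos: [0.5603, -0.1987, 0.0871]
orientation: [-2.341, -0.325, 0.128]
contact_force: [-0.2, 0.5, -3.8]
grip_width: 0.014
```

```bash
python3 -c "
from g import *
print(plan(far(.0785,.008,.002),Rf))"
```

```text
(array([-0.74,  2.99,  2.54]), array([ 0.19, -0.1 ,  0.27]))
```

Request:
drive_tool:
  commands:
    - {"linear":[0,0.002,0.001],"dr":[0,0,0],"jaw":1}
    - {"linear":[0,0,0],"dr":[0,0,0],"jaw":1}

```text
clock: 9.15
tcp_pos: [0.5606, -0.1993, 0.0851]
orientation: [-2.341, -0.326, 0.128]
contact_force: [-0.0, 0.3, -3.3]
grip_width: 0.0137
```

Request:
drive_tool:
  commands:
    - {"linear":[0,0.002,0.0015],"dr":[0,0,0],"jaw":1}
    - {"linear":[0,0,0],"dr":[0,0,0],"jaw":1}

```text
clock: 9.4
tcp_pos: [0.5608, -0.1991, 0.0837]
orientation: [-2.339, -0.326, 0.128]
contact_force: [-1.3, 0.2, -2.5]
grip_width: 0.0138
```

```bash
python3 -c "
from g import *
print(plan(far(.0785,.008,.002),Rf)); print(st()[1].T@st()[0]['contact_force'])"
```

```text
(array([-1.12,  0.23,  0.49]), array([ 0.1 , -0.1 ,  0.33]))
[-1.16  1.38  2.18]
```

Request:
drive_tool:
  commands:
    - {"linear":[0,0.001,0.001],"dr":[0,0,0],"jaw":1}
    - {"linear":[0,0,0],"dr":[0,0,0],"jaw":1}

```text
clock: 9.65
tcp_pos: [0.5609, -0.1991, 0.0836]
orientation: [-2.338, -0.327, 0.127]
contact_force: [-1.3, 1.2, -1.4]
grip_width: 0.0141
```

```bash
python3 -c "
from g import *
print(plan(far(.0785,.008,.002),Rf)); print(st()[1].T@st()[0]['contact_force'])"
```

```text
(array([-1.21,  0.19,  0.48]), array([ 0.05, -0.12,  0.35]))
[-0.89 -0.09  2.03]
```

Request:
drive_tool:
  commands:
    - {"linear":[0,0.001,0.001],"dr":[0,0,0],"jaw":1}
    - {"linear":[0,0,0],"dr":[0,0,0],"jaw":1}

```text
clock: 9.9
tcp_pos: [0.5609, -0.1991, 0.0836]
orientation: [-2.337, -0.327, 0.127]
contact_force: [-1.7, 0.8, -0.1]
grip_width: 0.0139
```

```bash
python3 -c "
from g import *
print(plan(far(.0785,.008,.002),Rf)); print(st()[1].T@st()[0]['contact_force'])"
```

```text
(array([-1.2 ,  0.11,  0.48]), array([-0.01, -0.12,  0.36]))
[-1.41 -0.83  0.97]
```

Request:
drive_tool:
  commands:
    - {"linear":[0,0.001,0.003],"dr":[0,0,0],"jaw":1}
    - {"linear":[0,0.001,0.003],"dr":[0,0,0],"jaw":1}

```text
clock: 10.15
tcp_pos: [0.5613, -0.1992, 0.0832]
orientation: [-2.338, -0.325, 0.123]
contact_force: [-4.8, -6.9, 18.4]
grip_width: 0.0138
```

```bash
python3 -c "
from g import *
print(plan(far(.0785,.008,.002),Rf)); print(st()[1].T@st()[0]['contact_force'])
snap('wrist','w8');snap('scene','c8')
i=cv2.imread('pics/c8.png'); cv2.imwrite('pics/c8z.png',cv2.resize(i[170:250,170:270],None,fx=7,fy=7,interpolation=2))"
```

```text
(array([-1.52, -0.32,  0.32]), array([ 0.03, -0.31,  0.35]))
[ -6.35  -9.25 -16.89]
```

View pics/w8b.png

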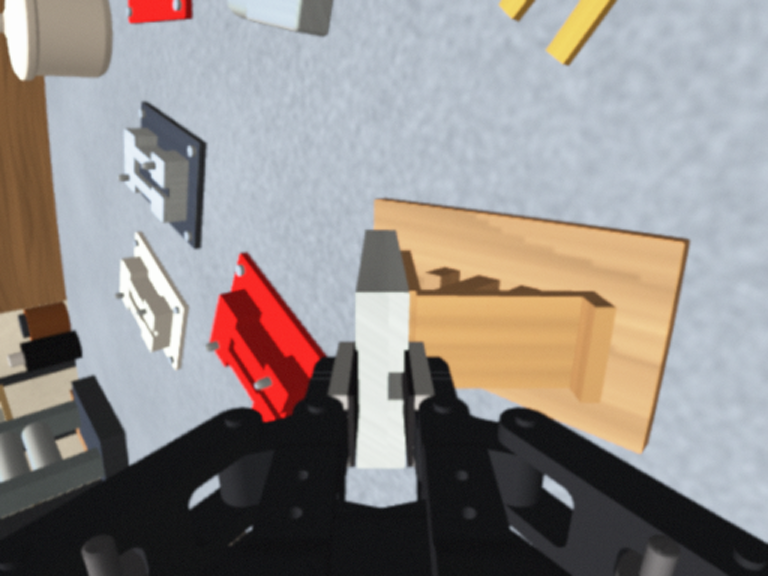

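View pics/c8z.png

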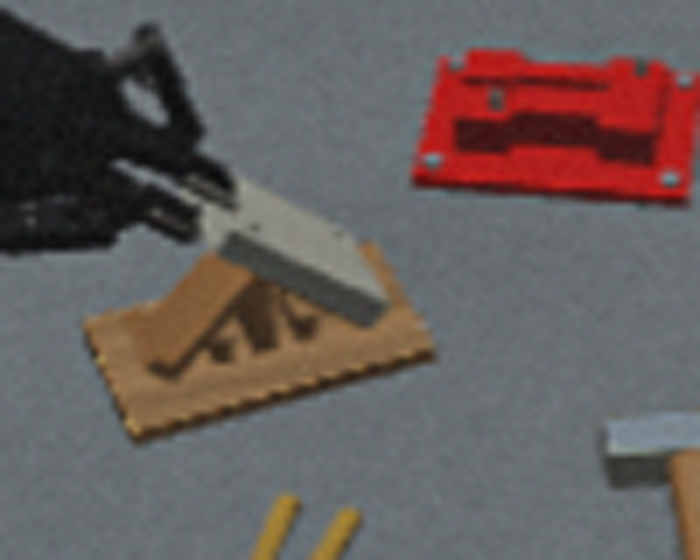

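Request:
drive_tool:
  commands:
    - {"linear":[0,0,-0.0005],"dr":[0,0,0],"jaw":0.9}
    - {"linear":[0,0,0],"dr":[0,0,0],"jaw":0.7}
    - {"linear":[0,0,0],"dr":[0,0,0],"jaw":0.5}
    - {"linear":[0,0,0],"dr":[0,0,0],"jaw":0.4}
    - {"linear":[0,0,0],"dr":[0,0,0],"jaw":0.4}

```text
clock: 10.88
tcp_pos: [0.5619, -0.199, 0.0827]
orientation: [-2.338, -0.326, 0.122]
contact_force: [0.2, 0.0, -0.1]
grip_width: 0.0515
```

```bash
python3 -c "
from g import *
print(plan(far(.0785,.008,.002),Rf)); 
snap('wrist','w9')"
```

```text
(array([-2.23, -0.67, -0.07]), array([ 0.06, -0.36,  0.4 ]))
```

View pics/w9b.png

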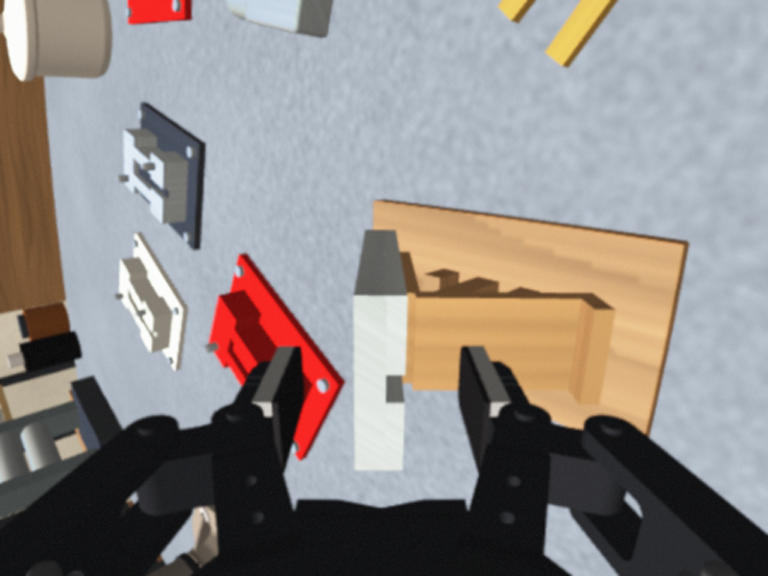

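Request:
drive_tool:
  commands:
    - {"linear":[0,-0.0005,-0.02],"dr":[0,0,0],"jaw":0.4}
    - {"linear":[0,0,-0.04],"dr":[0,0,0],"jaw":0.4}
    - {"linear":[0,0,-0.05],"dr":[0,0,0],"jaw":0.2}
    - {"linear":[0,-0.03,-0.05],"dr":[-5,0,5],"jaw":0}
    - {"linear":[0,-0.03,-0.04],"dr":[-8,0,7],"jaw":0}
    - {"linear":[0,-0.02,-0.01],"dr":[-8,0,7],"jaw":0}

```text
clock: 11.68
tcp_pos: [0.5883, -0.2844, 0.2851]
orientation: [-2.737, 0.067, 0.251]
contact_force: [0.9, 1.1, -0.7]
grip_width: 0.0855
```

```bash
cat >> g.py <<'E'
Rn=Rg@rotz(90)
E
python3 -c "
from g import *
print(st()[0]['joints'],far(.055,.15,.0)); print(plan(far(.055,.15,.0),Rn),plan(far(.055,.15,.0),Rg@rotz(-90))); "
```

```text
[ 0.73  0.65 -0.42  1.21 -0.06  1.63 -1.26] [ 0.53 -0.09  0.17]
(array([ -41.44, -132.68,  193.45]), array([-40.44,  61.96,  63.45])) (array([ -41.44, -132.68,  193.45]), array([-66.52, -43.41, -91.82]))
```

Request:
drive_tool:
  commands:
    - {"linear":[0,-0.01,0],"dr":[-5.6,-3.6,-7.7],"jaw":0}
    - {"linear":[0,-0.01,0],"dr":[-5.6,-3.6,-7.7],"jaw":0}
    - {"linear":[0,-0.01,0],"dr":[-5.6,-3.6,-7.7],"jaw":0}
    - {"linear":[0,0,0],"dr":[-5.6,-3.6,-7.7],"jaw":0}
    - {"linear":[0,0,0],"dr":[-5.6,-3.6,-7.7],"jaw":0}
    - {"linear":[0,0,0],"dr":[-5.6,-3.6,-7.7],"jaw":0}
    - {"linear":[0,0,0],"dr":[-5.6,-3.6,-7.7],"jaw":0}
    - {"linear":[0,0,0],"dr":[-5.6,-3.6,-7.7],"jaw":0}

```text
clock: 12.68
tcp_pos: [0.5901, -0.251, 0.3014]
orientation: [2.239, 1.583, -0.582]
contact_force: [-0.3, -0.7, 0.2]
grip_width: 0.0851
```

```bash
cat >> g.py <<'E'
Rn=Rg@rotz(-90)
E
python3 -c "
from g import *
print(st()[0]['joints'],far(.055,.15,.0)); print(plan(far(.055,.15,.0),Rn)); "
```

```text
[ 0.43  0.44 -0.55  1.56  0.73  1.47 -0.63] [ 0.53 -0.09  0.17]
(array([ 181.96, -118.4 ,   43.31]), array([-19.55, -13.26, -28.59]))
```

Request:
drive_tool:
  commands:
    - {"linear":[0.03,-0.03,-0.02],"dr":[-5,-3.4,-7.3],"jaw":0}
    - {"linear":[0.03,-0.02,-0.01],"dr":[-5,-3.4,-7.3],"jaw":0}
    - {"linear":[0.03,-0.01,0],"dr":[-5,-3.4,-7.3],"jaw":0}
    - {"linear":[0.02,0,0],"dr":[-4,-2.8,-6],"jaw":0}

```text
clock: 13.18
tcp_pos: [0.5482, -0.1301, 0.2609]
orientation: [1.47, 1.949, -0.607]
contact_force: [0.5, -0.4, 0.7]
grip_width: 0.086
```

```bash
python3 -c "
from g import *
print(st()[0]['joints'],far(.055,.15,.0)); print(plan(far(.055,.15,.0),Rn)); "
```

```text
[ 0.24  0.31 -0.69  2.    1.03  1.3  -0.67] [ 0.53 -0.09  0.17]
(array([100.01,  -9.46,  32.58]), array([0.45, 0.14, 0.16]))
```

Request:
drive_tool:
  commands:
    - {"linear":[0.033,-0.003,0.01],"dr":[0,0,0],"jaw":0}
    - {"linear":[0.033,-0.003,0.01],"dr":[0,0,0],"jaw":0}
    - {"linear":[0.03,-0.003,0.01],"dr":[0,0,0],"jaw":0}
    - {"linear":[0,0,0],"dr":[0,0,0],"jaw":0}

```text
clock: 13.68
tcp_pos: [0.5249, -0.084, 0.1694]
orientation: [1.462, 1.954, -0.604]
contact_force: [0.7, -0.9, -0.0]
grip_width: 0.0852
```

```bash
python3 -c "
from g import *
print(st()[0]['joints']); print(plan(far(.055,.15,.0),Rn));snap('wrist','w10') "
```

```text
[ 0.12  0.45 -0.69  2.1   1.1   1.29 -0.95]
(array([-0.56,  0.48,  4.09]), array([0.75, 0.16, 0.5 ]))
```

View pics/w10b.png

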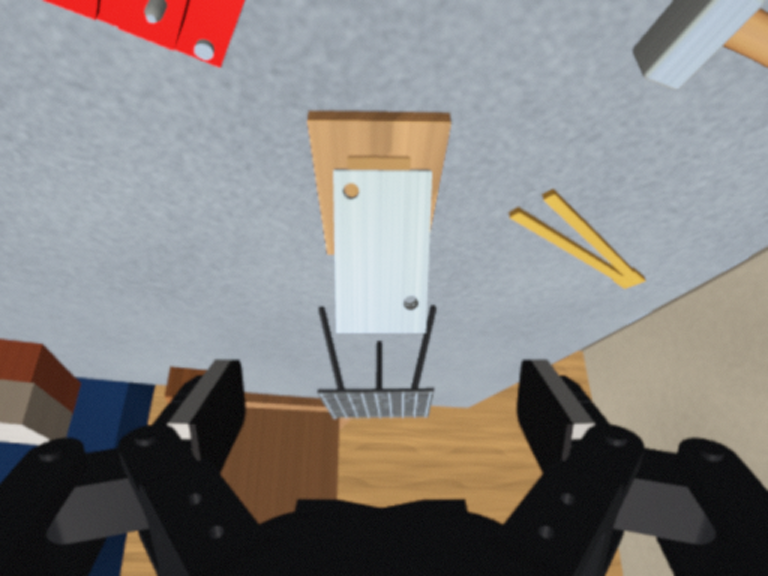

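```bash
python3 - <<'E'
import cv2
i=cv2.imread("pics/w10.png")
cv2.imwrite("pics/w10z.png",cv2.resize(i[105:230,215:295],None,fx=6,fy=6,interpolation=cv2.INTER_CUBIC)[:600])
E
```

```text
(no output)
```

View pics/w10z.png

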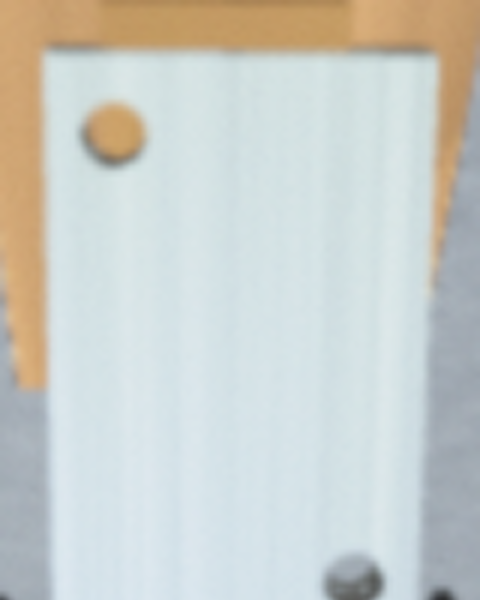

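```bash
cat > m3.py <<'E'
from g import *
import pickle
c,R,p=pickle.load(open("pics/w10.pkl","rb"))
im=cv2.imread("pics/w10.png"); g=im[105:230,215:295]
hsv=cv2.cvtColor(g,cv2.COLOR_BGR2HSV); m=((hsv[...,2]>188)&(hsv[...,1]<50)).astype(np.uint8)
cn,_=cv2.findContours(m,cv2.RETR_EXTERNAL,cv2.CHAIN_APPROX_NONE); cc=max(cn,key=cv2.contourArea); print(cv2.contourArea(cc))
q=cv2.approxPolyDP(cc,0.03*cv2.arcLength(cc,True),True).reshape(-1,2)+[215,105]; print(q)
def pl(P,nn=.016):
    o,d=ray(c,P); X=o+d*(((far(0,nn,0)-o)@fn)/(d@fn))[:,None]
    return 1000*np.c_[(X-ffoot)@A[:,0],(X-ffoot)@fu]
print(pl(q.astype(float)))
print(pl([((x+.5)/1.5-.5,(y+.5)/1.5-.5) for x,y in [(333,170),(432,170),(428,333),(335,333)]]))
print('holes',pl([((x+.5)/1.5-.5,(y+.5)/1.5-.5) for x,y in [(350.5,190.5),(410.5,302.5)]]))
E
python3 m3.py
```

```text
6822.0
[[222 113]
 [223 221]
 [282 221]
 [287 115]]
[[-28.79  -0.66]
 [-29.92 108.47]
 [ 31.14 108.34]
 [ 32.25   0.73]]
[[-28.95  -0.51]
 [ 32.98  -0.97]
 [ 34.47 109.28]
 [-29.77 109.4 ]]
holes [[-18.12  12.18]
 [ 21.73  86.94]]
```

```bash
python3 -c "
from g import *
print(plan(far(.0545,-.016,.0018),Rn)) "
```

```text
(array([  1.91,  -0.72, 170.53]), array([0.79, 0.2 , 0.37]))
```

Request:
drive_tool:
  commands:
    - {"linear":[0.002,-0.001,0.03],"dr":[0.8,0.2,0.4],"jaw":0}
    - {"linear":[0,0,0.03],"dr":[0,0,0],"jaw":0}
    - {"linear":[0,0,0.03],"dr":[0,0,0],"jaw":0}
    - {"linear":[0,0,0.02],"dr":[0,0,0],"jaw":0}
    - {"linear":[0,0,0],"dr":[0,0,0],"jaw":0}

```text
clock: 14.35
tcp_pos: [0.5526, -0.1637, 0.0985]
orientation: [1.485, 1.933, -0.605]
contact_force: [-1.3, 0.1, 0.3]
grip_width: 0.0858
```

```bash
python3 -c "
from g import *
print(plan(far(.0545,-.016,.0018),Rn),st()[0]['joints']); snap('wrist','w11') "
```

```text
(array([ 9.58, -3.33, 60.31]), array([ 0.27,  0.31, -0.79])) [ 0.2   0.58 -0.59  2.11  1.3   1.18 -1.02]
```

View pics/w11b.png

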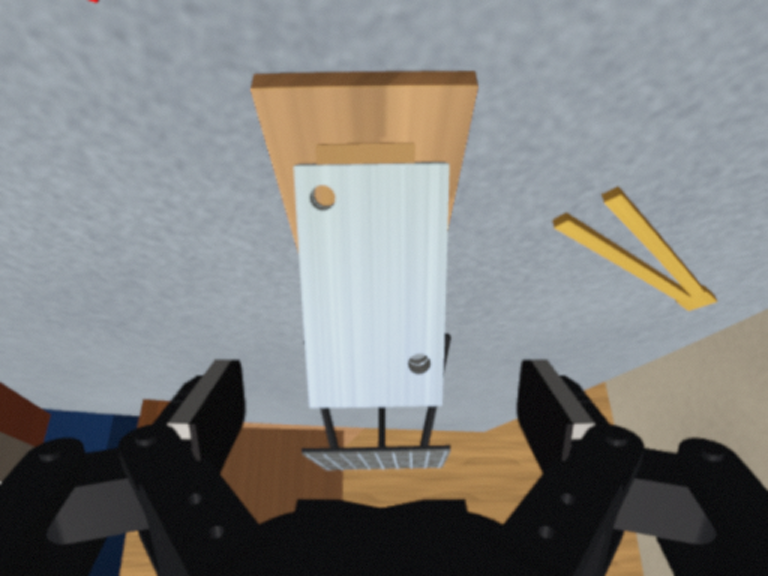

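Request:
drive_tool:
  commands:
    - {"linear":[0.0095,-0.0033,0],"dr":[0.2,0.3,-0.8],"jaw":0}
    - {"linear":[0,0,0],"dr":[0,0,0],"jaw":0}

```text
clock: 14.65
tcp_pos: [0.5491, -0.1554, 0.0939]
orientation: [1.476, 1.949, -0.606]
contact_force: [0.3, -0.1, -0.1]
grip_width: 0.0857
```

```bash
python3 -c "
from g import *
print(plan(far(.0545,-.016,.0018),Rn),st()[0]['joints']); snap('wrist','w12')
import re
exec(open('m3.py').read().split('import pickle')[0])
"
sed 's/w10/w12/g; s/^im=.*$//; s/^hsv=.*$//; s/^cn,_.*$//; s/^q=.*$//; s/^print.*$//' m3.py > m4.py; cat m4.py | tail -5
```

```text
(array([-0.27, -2.18, 63.45]), array([ 0.34, -0.02, -0.03])) [ 0.19  0.58 -0.59  2.12  1.29  1.18 -1.02]
    o,d=ray(c,P); X=o+d*(((far(0,nn,0)-o)@fn)/(d@fn))[:,None]
    return 1000*np.c_[(X-ffoot)@A[:,0],(X-ffoot)@fu]
```

View pics/w12b.png

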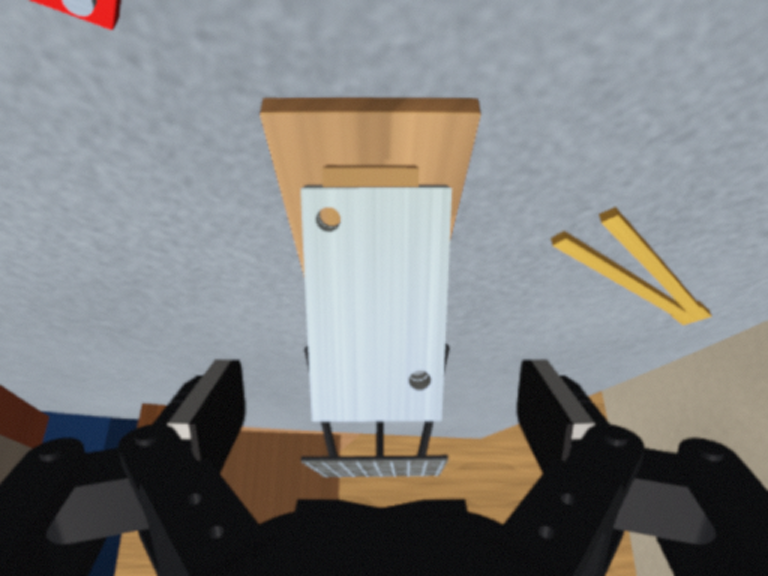

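Request:
drive_tool:
  commands:
    - {"linear":[0,-0.002,0.012],"dr":[0.3,0,0],"jaw":0}
    - {"linear":[0.001,0,0.012],"dr":[0,0,0],"jaw":0}
    - {"linear":[0.001,0,0.01],"dr":[0,0,0],"jaw":0}
    - {"linear":[0,0,0],"dr":[0,0,0],"jaw":0}

```text
clock: 15.2
tcp_pos: [0.554, -0.1796, 0.067]
orientation: [1.479, 1.948, -0.612]
contact_force: [-0.0, 0.2, -0.4]
grip_width: 0.0852
```

```bash
python3 -c "
from g import *
print(plan(far(.0545,-.016,.0018),Rn),st()[0]['joints']); snap('wrist','w13')
"
```

```text
(array([-1.87, -0.06, 26.98]), array([ 0.03,  0.03, -0.05])) [ 0.21  0.63 -0.56  2.12  1.36  1.15 -1.05]
```

View pics/w13b.png

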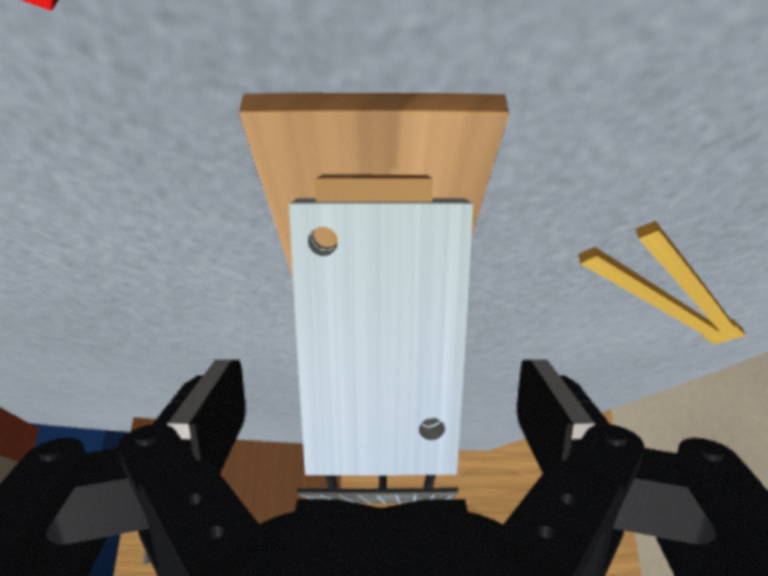

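Request:
drive_tool:
  commands:
    - {"linear":[-0.0018,0,0.01],"dr":[0,0,0],"jaw":0}
    - {"linear":[0,0,0.01],"dr":[0,0,0],"jaw":0}
    - {"linear":[0,0,0.006],"dr":[0,0,0],"jaw":0}
    - {"linear":[0,0,0],"dr":[0,0,0],"jaw":0}

```text
clock: 15.75
tcp_pos: [0.5601, -0.1994, 0.0491]
orientation: [1.479, 1.948, -0.611]
contact_force: [0.3, 0.9, -0.0]
grip_width: 0.086
```

```bash
python3 -c "
from g import *
print(plan(far(.0545,-.016,.0018),Rn),st()[0]['joints']); snap('wrist','w14')
snap('scene','c14')
i=cv2.imread('pics/c14.png'); cv2.imwrite('pics/c14z.png',cv2.resize(i[150:250,150:290],None,fx=5,fy=5,interpolation=2))
"
```

```text
(array([ 0.1 , -0.59, -0.3 ]), array([ 0.09,  0.03, -0.06])) [ 0.23  0.67 -0.53  2.11  1.41  1.13 -1.07]
```

View pics/w14b.png

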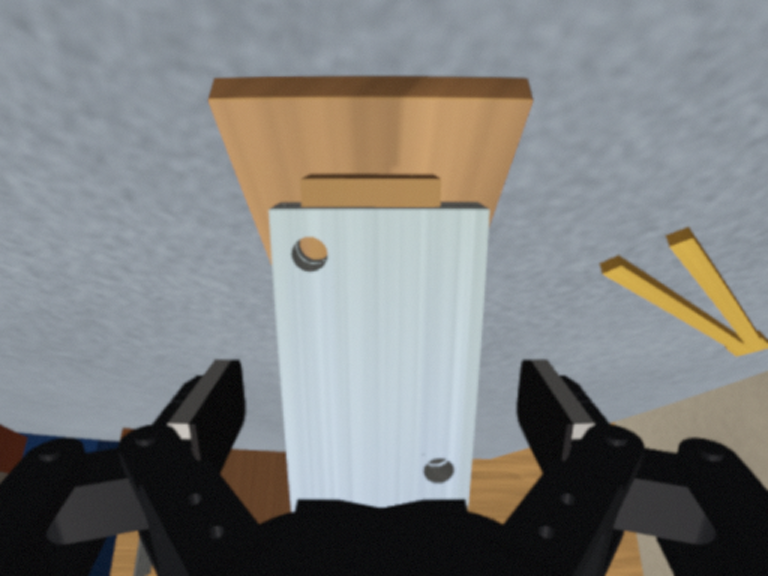

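View pics/c14z.png

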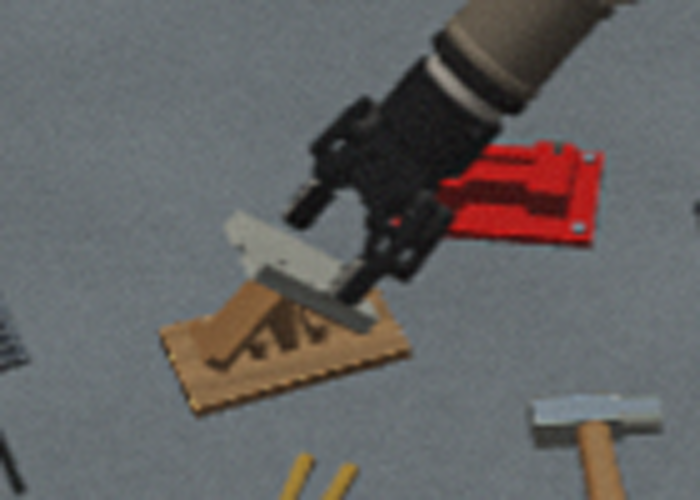

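Request:
drive_tool:
  commands:
    - {"linear":[0,-0.0006,0],"dr":[0,0,0],"jaw":0.15}
    - {"linear":[0,0,0],"dr":[0,0,0],"jaw":0.22}
    - {"linear":[0,0,0],"dr":[0,0,0],"jaw":0.3}
    - {"linear":[0,0,0],"dr":[0,0,0],"jaw":0.5}
    - {"linear":[0,0,0],"dr":[0,0,0],"jaw":1}
  force: 60

```text
clock: 16.48
tcp_pos: [0.5596, -0.1979, 0.0504]
orientation: [1.477, 1.948, -0.609]
contact_force: [-0.5, -0.7, -0.4]
grip_width: 0.0593
```

```bash
python3 -c "
from g import *
print(plan(far(.0545,-.016,.0018),Rn)); snap('wrist','w15')
snap('scene','c15')
i=cv2.imread('pics/c15.png'); cv2.imwrite('pics/c15z.png',cv2.resize(i[150:250,150:290],None,fx=5,fy=5,interpolation=2))
"
```

```text
(array([-0.04, -0.49,  1.75]), array([ 0.21,  0.05, -0.03]))
```

View pics/w15b.png

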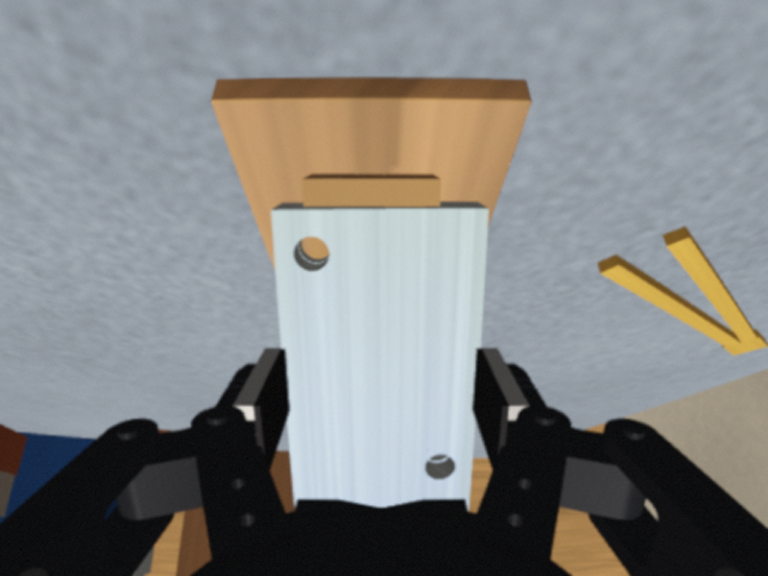

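View pics/c15z.png

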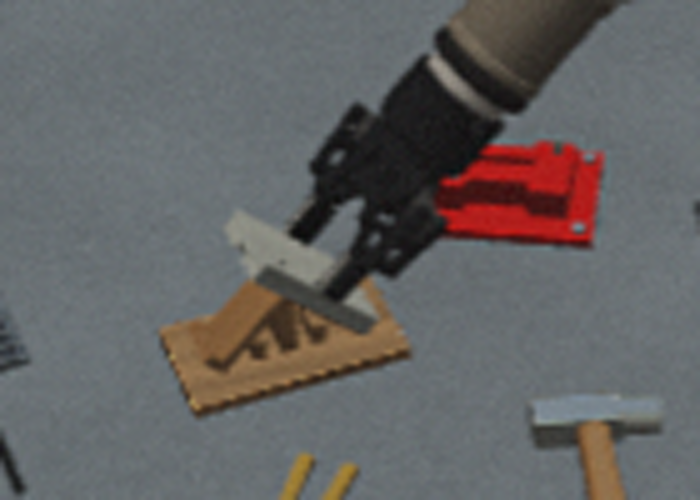

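Request:
drive_tool:
  commands:
    - {"linear":[0,0,-0.006],"dr":[0,0,0],"jaw":1}
    - {"linear":[0,0,-0.015],"dr":[0,0,0],"jaw":1}
    - {"linear":[0,0,-0.025],"dr":[0,0,0],"jaw":1}
    - {"linear":[-0.03,0,-0.03],"dr":[0,0,0],"jaw":1}
    - {"linear":[-0.04,0,-0.04],"dr":[0,0,0],"jaw":1}
    - {"linear":[-0.04,0,-0.04],"dr":[0,0,0],"jaw":1}
    - {"linear":[0,0,0],"dr":[0,0,0],"jaw":1}
  force: 70

```text
clock: 17.45
tcp_pos: [0.5487, -0.1591, 0.2431]
orientation: [1.474, 1.961, -0.603]
contact_force: [0.2, -0.6, -3.4]
grip_width: 0.0587
```

```bash
cat >> g.py <<'E'
base=np.array([.4975,.1925,0]); byaw=-91.6   # direction of base y
# final tool: z down, tool x = -half y = -(base y)
yx=byaw+180
Rp=down(yx)
E
python3 -c "
from g import *
print(Rp, Rn); print(plan([.4975,.1925,.25],Rp),st()[0]['joints']); snap('wrist','w16')
"
```

```text
[[ 0.03  1.    0.  ]
 [ 1.   -0.03  0.  ]
 [ 0.    0.   -1.  ]] [[-0.19  0.96  0.19]
 [ 0.68  0.27 -0.68]
 [-0.71  0.   -0.71]]
(array([ 246.09,   48.45, -251.71]), array([ 6.91, 44.16, 16.81])) [ 0.28  0.32 -0.66  2.03  1.06  1.24 -0.66]
```

View pics/w16b.png

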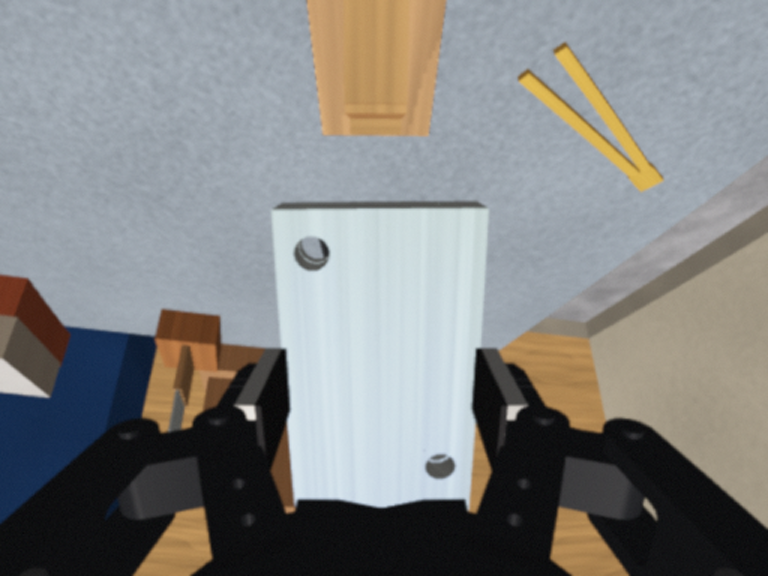

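```bash
python3 - <<'E'
import cv2
i=cv2.imread("pics/w16.png")
a=cv2.resize(i[150:190,190:230],None,fx=10,fy=10,interpolation=2);b=cv2.resize(i[290:330,272:312],None,fx=10,fy=10,interpolation=2)
import numpy as np
cv2.imwrite("pics/w16h.png",np.hstack([a,b]))
E
```

```text
(no output)
```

View pics/w16h.png

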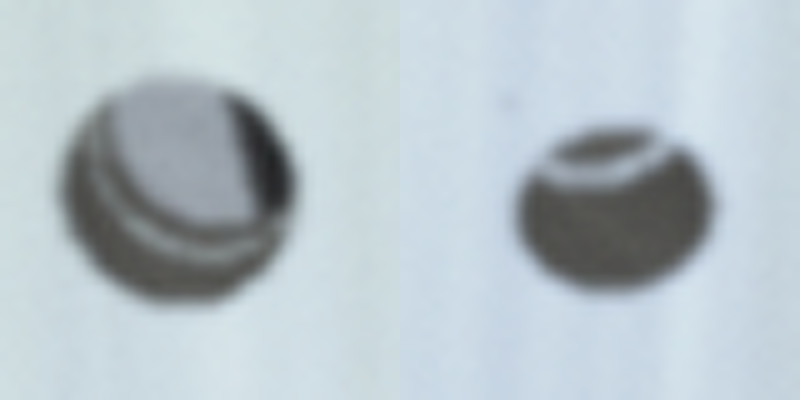

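```bash
cat > m5.py <<'E'
from g import *
import pickle
np.set_printoptions(precision=3,suppress=True)
c,R,p=pickle.load(open("pics/w16.pkl","rb"))
P=[(207.45,168.55),(293.05,310.45)]
o,d=ray(c,P); oT=R.T@(o-p); dT=d@R
for zt in (-.028,-.029,-.030,-.031,-.032,-.033):
    X=(oT+dT*((zt-oT[2])/dT[:,2])[:,None])*1000
    v=X[1]-X[0]; print(zt,X[:,:2].ravel(),np.linalg.norm(v[:2]),np.degrees(np.arctan2(v[1],-v[0])))
print("expected dist 85, half y=-tool x, half x=tool y? angle",np.degrees(np.arctan2(40,75)))
E
python3 m5.py
```

```text
-0.028 [ 41.464 -20.545 -33.504  20.063] 85.26016564496192 28.4430672658986
-0.029 [ 41.702 -20.395 -32.71   19.911] 84.62680120830613 28.4430672658986
-0.03 [ 41.939 -20.245 -31.916  19.759] 83.9934367716504 28.4430672658986
-0.031 [ 42.176 -20.096 -31.122  19.608] 83.36007233499461 28.44306726589859
-0.032 [ 42.413 -19.946 -30.328  19.456] 82.72670789833884 28.443067265898602
-0.033 [ 42.65  -19.796 -29.534  19.304] 82.09334346168309 28.4430672658986
expected dist 85, half y=-tool x, half x=tool y? angle 28.072486935852957
```

Request:
drive_tool:
  commands:
    - {"linear":[0.02,0.005,-0.02],"dr":[1.4,8.8,3.4],"jaw":1}
    - {"linear":[0.02,0.005,-0.02],"dr":[1.4,8.8,3.4],"jaw":1}
    - {"linear":[0.025,0,-0.01],"dr":[1.4,8.8,3.4],"jaw":1}
    - {"linear":[0.03,0,0],"dr":[1.4,8.8,3.4],"jaw":1}
    - {"linear":[0.03,0,0],"dr":[1.4,8.8,3.4],"jaw":1}
    - {"linear":[0.03,0,0],"dr":[0,0,0],"jaw":1}

```text
clock: 18.25
tcp_pos: [0.5266, 0.0168, 0.219]
orientation: [-2.24, -2.146, 0.013]
contact_force: [0.7, 0.1, -3.4]
grip_width: 0.0589
```

```bash
python3 -c "
from g import *
print(plan([.4975,.087,.20],Rp),st()[0]['joints'])
"
```

```text
(array([ 68.44, -31.43,  21.59]), array([-1.95, -1.23, -0.86])) [ 0.51  0.34 -0.79  1.83  0.24  1.1  -0.41]
```

Request:
drive_tool:
  commands:
    - {"linear":[0.022,-0.01,0.007],"dr":[-1,-0.6,-0.4],"jaw":1}
    - {"linear":[0.022,-0.01,0.007],"dr":[-1,-0.6,-0.4],"jaw":1}
    - {"linear":[0.022,-0.01,0.007],"dr":[0,0,0],"jaw":1}
    - {"linear":[0,0,0],"dr":[0,0,0],"jaw":1}

```text
clock: 18.75
tcp_pos: [0.49, 0.0876, 0.1909]
orientation: [-2.24, -2.187, 0.019]
contact_force: [-0.2, -0.3, -3.1]
grip_width: 0.0588
```

```bash
python3 -c "
from g import *
print(plan([.4975,.087,.20],Rp),st()[0]['joints']);snap('wrist','w17')
"
```

```text
(array([-0.46,  7.34, -9.26]), array([-0.94,  0.07,  0.23])) [ 0.4   0.32 -0.82  1.94  0.27  1.02 -0.58]
```

View pics/w17b.png

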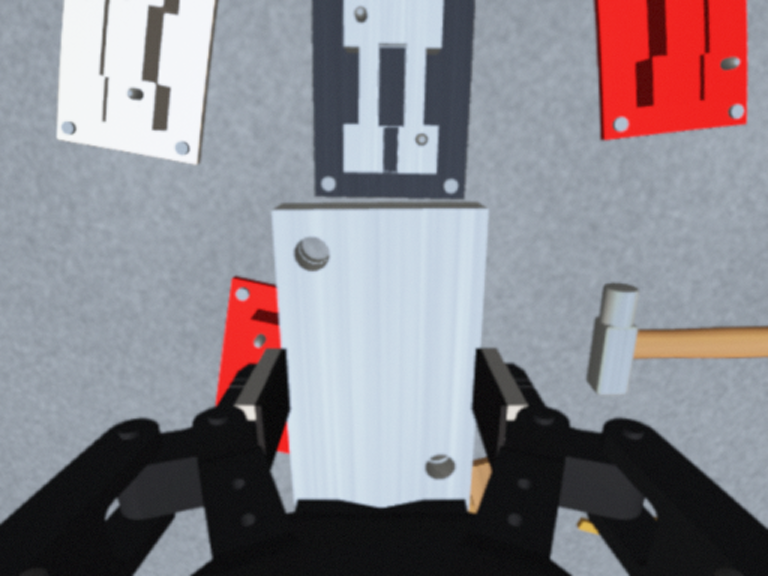

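Request:
drive_tool:
  commands:
    - {"linear":[0.008,0.005,-0.005],"dr":[-0.9,0,0.2],"jaw":1}
    - {"linear":[0.008,0.003,-0.005],"dr":[0,0,0],"jaw":1}
    - {"linear":[0,0,0],"dr":[0,0,0],"jaw":1}
    - {"linear":[0,0,0],"dr":[0,0,0],"jaw":1}

```text
clock: 19.3
tcp_pos: [0.5003, 0.1012, 0.2008]
orientation: [2.257, 2.184, -0.004]
contact_force: [0.6, -1.2, -3.7]
grip_width: 0.059
```

```bash
python3 -c "
from g import *
snap('wrist','w18');print(st()[2],plan([.4975,.087,.20],Rp))
i=cv2.imread('pics/w18.png'); cv2.imwrite('pics/w18z.png',cv2.resize(i[0:125,195:325],None,fx=6,fy=6,interpolation=2)[:600])
cv2.imwrite('pics/w18z.png',cv2.resize(i[0:120,195:325],None,fx=5,fy=5,interpolation=2))
"
```

```text
[0.5 0.1 0.2] (array([-14.39,  -2.35,   0.87]), array([-0.04,  0.13, -0.26]))
```

View pics/w18z.png

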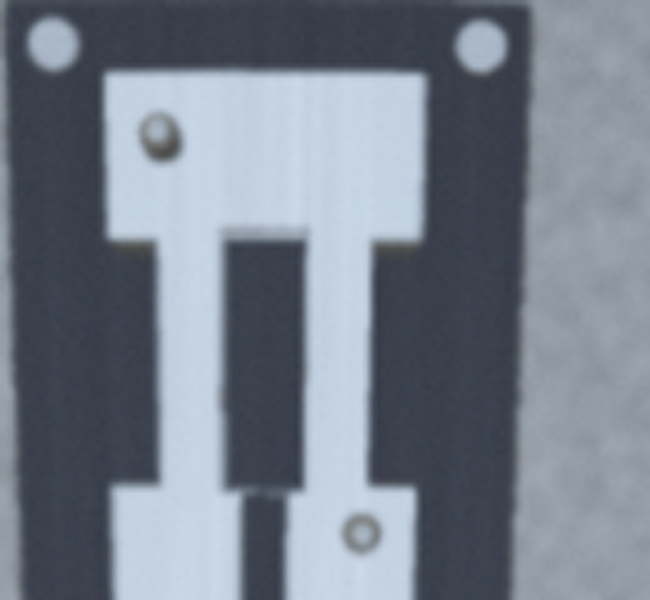

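```bash
cat > m6.py <<'E'
from g import *
import pickle
np.set_printoptions(precision=2,suppress=True)
c,R,p=pickle.load(open("pics/w18.pkl","rb"))
s=lambda P:[(195+(x+.5)/5-.5,(y+.5)/5-.5) for x,y in P]
img=[(104,71),(427,71),(107,242),(424,242),(112,486),(415,486)]
B=np.array([(31,-55),(-31,-55),(31,-24),(-31,-24),(31,24),(-31,24)])/1000.
def fit(W,B,n):
    mw,mb=W.mean(0),B.mean(0); H=(B-mb).T@(W-mw); th=np.arctan2(H[0,1]-H[1,0],H[0,0]+H[1,1]); 
    Q=np.array([[np.cos(th),-np.sin(th)],[np.sin(th),np.cos(th)]]); t=mw-Q@mb
    sc=np.sqrt(((W-mw)**2).sum()/((B-mb)**2).sum())
    print(n,"centre",t*1000,"x yaw",np.degrees(th),"scale",sc,"res mm\n",1000*(W-(B@Q.T*1+t))); return t,th
for h in (.030,.032,.034): fit(onz(c,s(img),h)[:,:2],B,f"block h={h}")
pin=onz(c,s([(160,132),(361,532)]),.044)[:,:2]
fit(pin,np.array([(20,-42),(-20,33)])/1000.,"pins")
E
python3 m6.py
```

```text
block h=0.03 centre [497.13 194.14] x yaw 177.85829323966811 scale 1.0072120134448548 res mm
 [[-0.36  0.31]
 [ 0.54  0.52]
 [-0.38 -0.6 ]
 [ 0.62 -0.37]
 [-0.34 -0.07]
 [-0.07  0.21]]
block h=0.032 centre [497.16 193.9 ] x yaw 177.85829323966811 scale 1.0011681427313932 res mm
 [[-0.18  0.08]
 [ 0.35  0.3 ]
 [-0.2  -0.63]
 [ 0.43 -0.39]
 [-0.14  0.18]
 [-0.25  0.47]]
block h=0.034 centre [497.19 193.67] x yaw 177.85829323966814 scale 0.9951242720179319 res mm
 [[-0.   -0.15]
 [ 0.15  0.09]
 [-0.01 -0.67]
 [ 0.24 -0.42]
 [ 0.05  0.42]
 [-0.43  0.73]]
pins centre [497.07 193.99] x yaw 177.51026368699806 scale 0.9820793106134637 res mm
 [[ 0.33 -0.69]
 [-0.33  0.69]]
```

```bash
cat >> g.py <<'E'
T=np.array([.4973,.1944,0]); Rp=down(87.5)
def tgt(z): return plan(T+[0,0,z],Rp)
E
python3 -c "
from g import *
print(tgt(.15))"
```

```text
(array([93.06, -6.  , 50.64]), array([-0.04,  0.13,  0.64]))
```

Request:
drive_tool:
  commands:
    - {"linear":[0.025,-0.002,0.01],"dr":[0,0.1,0.6],"jaw":1}
    - {"linear":[0.03,-0.002,0.015],"dr":[0,0,0],"jaw":1}
    - {"linear":[0.03,-0.002,0.015],"dr":[0,0,0],"jaw":1}
    - {"linear":[0,0,0],"dr":[0,0,0],"jaw":1}

```text
clock: 19.85
tcp_pos: [0.4989, 0.1862, 0.1596]
orientation: [2.274, 2.166, -0.001]
contact_force: [-0.2, -0.8, -4.0]
grip_width: 0.0587
```

```bash
python3 -c "
from g import *
print(tgt(.08),st()[0]['joints'])"
```

```text
(array([ 8.2 , -2.  , 79.61]), array([ 0.01,  0.08, -0.28])) [ 0.17  0.41 -0.81  1.91  0.36  0.97 -0.85]
```

Request:
drive_tool:
  commands:
    - {"linear":[0.008,-0.002,0.01],"dr":[0,0,-0.3],"jaw":1}
    - {"linear":[0.001,0,0.03],"dr":[0,0,0],"jaw":1}
    - {"linear":[0.001,0,0.03],"dr":[0,0,0],"jaw":1}
    - {"linear":[0,0,0],"dr":[0,0,0],"jaw":1}

```text
clock: 20.35
tcp_pos: [0.4989, 0.1939, 0.0876]
orientation: [2.271, 2.166, -0.001]
contact_force: [0.0, -0.2, -3.1]
grip_width: 0.0587
```

```bash
python3 -c "
from g import *
print(tgt(.045),st()[0]['joints'])"
```

```text
(array([ 0.59, -1.67, 42.62]), array([ 0.11,  0.16, -0.22])) [ 0.1   0.51 -0.75  1.96  0.47  0.85 -0.95]
```

Request:
drive_tool:
  commands:
    - {"linear":[0.0005,-0.0016,0.015],"dr":[0.1,0.1,-0.2],"jaw":1}
    - {"linear":[0,0,0.015],"dr":[0,0,0],"jaw":1}
    - {"linear":[0,0,0.006],"dr":[0,0,0],"jaw":1}
    - {"linear":[0,0,0],"dr":[0,0,0],"jaw":1}

```text
clock: 20.85
tcp_pos: [0.4991, 0.1943, 0.0514]
orientation: [2.27, 2.169, 0.004]
contact_force: [-0.3, 0.1, -3.2]
grip_width: 0.0587
```

```bash
python3 -c "
from g import *
print(tgt(.04),st()[2]);snap('wrist','w19');snap('scene','c19');snap('side','s19')
a=cv2.imread('pics/c19.png')[150:230,260:360];b=cv2.imread('pics/s19.png')[120:200,190:290]
cv2.imwrite('pics/cs19.png',np.hstack([cv2.resize(x,None,fx=4,fy=5,interpolation=2) for x in (a,b)]))"
```

```text
(array([ 0.02, -1.87, 11.43]), array([ 0.2 , -0.01, -0.11])) [0.5  0.19 0.05]
```

View pics/w19b.png

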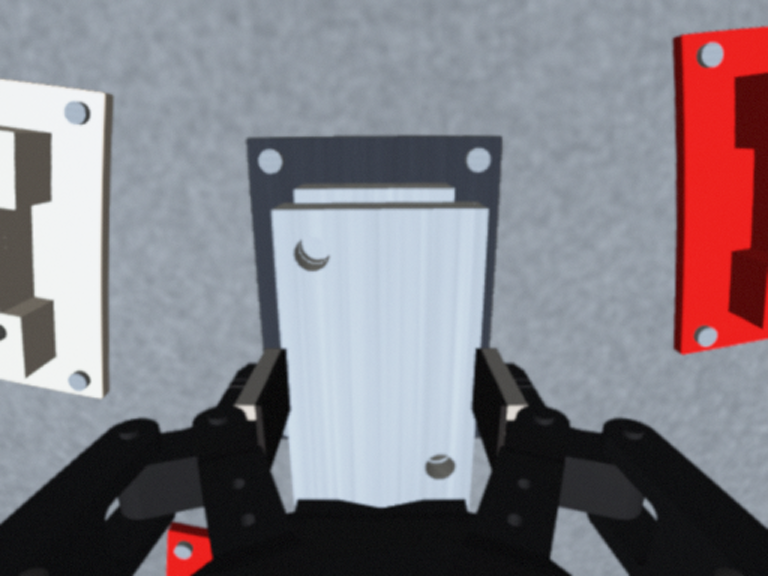

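View pics/cs19.png

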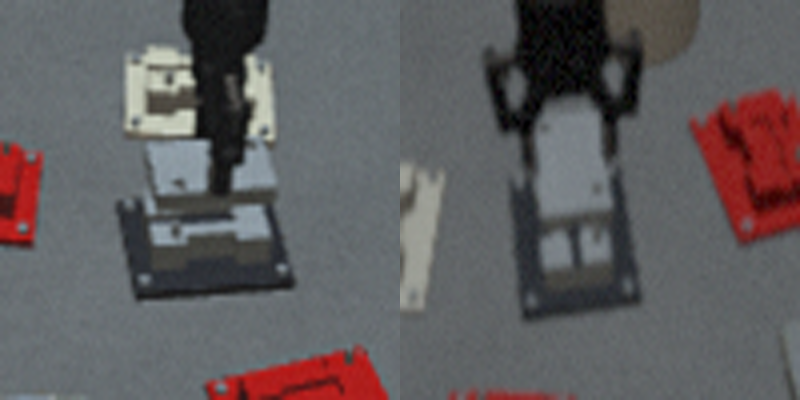

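```bash
python3 - <<'E'
from g import *
import pickle
np.set_printoptions(precision=2,suppress=True)
c,R,p=pickle.load(open("pics/w19.pkl","rb"))
b=lambda P:[((x+.5)/1.5-.5,(y+.5)/1.5-.5) for x,y in P]
X=onz(c,b([(294,188),(455,188)]),.032); print(X*1000, X.mean(0)*1000)
e=np.array([np.cos(np.radians(-92.2)),np.sin(np.radians(-92.2)),0]); print("centre est",(X.mean(0)+e*.055)*1000)
print(onz(c,b([(247,138),(502,137)]),.008)*1000)
E
```

```text
[[468.57 250.62  32.  ]
 [530.17 247.8   32.  ]] [499.37 249.21  32.  ]
centre est [497.26 194.25  32.  ]
[[446.08 270.58   8.  ]
 [554.11 266.08   8.  ]]
```

Request:
drive_tool:
  commands:
    - {"linear":[0,-0.002,0.003],"dr":[0.2,0,-0.1],"jaw":1}
    - {"linear":[0,-0.001,0.001],"dr":[0,0,0],"jaw":1}
    - {"linear":[0,0,0],"dr":[0,0,0],"jaw":1}

```text
clock: 21.38
tcp_pos: [0.4969, 0.195, 0.0486]
orientation: [2.269, 2.172, 0.004]
contact_force: [0.2, -0.4, -3.2]
grip_width: 0.0591
```

```bash
python3 -c "
from g import *
print(tgt(.036),st()[2]*1000)"
```

```text
(array([-0.62,  0.42, 12.64]), array([ 0.13, -0.07, -0.  ])) [496.88 195.03  48.64]
```

Request:
drive_tool:
  commands:
    - {"linear":[-0.0005,0.0005,0.006],"dr":[0.1,0,0],"jaw":1}
    - {"linear":[0,0,0.004],"dr":[0,0,0],"jaw":1}
    - {"linear":[0,0,0],"dr":[0,0,0],"jaw":1}

```text
clock: 21.75
tcp_pos: [0.4974, 0.1943, 0.0378]
orientation: [-2.269, -2.172, -0.002]
contact_force: [-0.4, 0.2, -3.3]
grip_width: 0.0589
```

```bash
python3 -c "
from g import *
print(tgt(.03),st()[2]*1000)"
```

```text
(array([ 0.05, -0.15,  7.84]), array([ 0.02, -0.06, -0.01])) [497.45 194.34  37.84]
```

Request:
drive_tool:
  commands:
    - {"linear":[0.0002,0,0.004],"dr":[0,0,0],"jaw":1}
    - {"linear":[0,0,0],"dr":[0,0,0],"jaw":1}

```text
clock: 22.0
tcp_pos: [0.4974, 0.1946, 0.0335]
orientation: [-2.269, -2.172, -0.001]
contact_force: [-0.3, 0.2, -2.7]
grip_width: 0.0586
```

Request:
drive_tool:
  commands:
    - {"linear":[0,0,0.003],"dr":[0,0,0],"jaw":1}
    - {"linear":[0,0,0],"dr":[0,0,0],"jaw":1}

```text
clock: 22.25
tcp_pos: [0.4975, 0.1946, 0.0303]
orientation: [-2.269, -2.172, -0.002]
contact_force: [-0.1, 0.1, -3.7]
grip_width: 0.0586
```

```bash
python3 -c "
from g import *
print(tgt(.03),st()[2]*1000)
snap('scene','c20');snap('side','s20')
a=cv2.imread('pics/c20.png')[160:220,270:350];b=cv2.imread('pics/s20.png')[130:190,200:280]
cv2.imwrite('pics/cs20.png',np.hstack([cv2.resize(x,None,fx=5,fy=5,interpolation=2) for x in (a,b)]))"
```

```text
(array([-0.26, -0.18,  0.33]), array([ 0.01, -0.07, -0.01])) [497.49 194.65  30.33]
```

View pics/cs20.png

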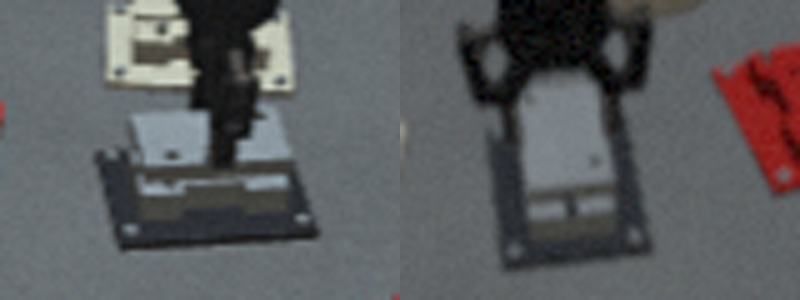

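Aligned in both views. Now lower in small steps, watching the force.

Request:
drive_tool:
  commands:
    - {"linear":[0,0,0.002],"dr":[0,0,0],"jaw":1}
    - {"linear":[0,0,0],"dr":[0,0,0],"jaw":1}

```text
clock: 22.6
tcp_pos: [0.4978, 0.1949, 0.0286]
orientation: [-2.269, -2.172, -0.003]
contact_force: [-0.4, -0.5, -3.1]
grip_width: 0.059
```

Request:
drive_tool:
  commands:
    - {"linear":[0,0,0.002],"dr":[0,0,0],"jaw":1}
    - {"linear":[0,0,0],"dr":[0,0,0],"jaw":1}

```text
clock: 22.85
tcp_pos: [0.4978, 0.1949, 0.0265]
orientation: [-2.269, -2.172, -0.003]
contact_force: [0.1, -1.1, -3.8]
grip_width: 0.0588
```

Request:
drive_tool:
  commands:
    - {"linear":[0,0,0.002],"dr":[0,0,0],"jaw":1}
    - {"linear":[0,0,0],"dr":[0,0,0],"jaw":1}

```text
clock: 23.1
tcp_pos: [0.4978, 0.1948, 0.0243]
orientation: [-2.269, -2.172, -0.003]
contact_force: [-0.1, -0.9, -3.3]
grip_width: 0.0583
```

```bash
python3 -c "
from g import *
print(tgt(.02),st()[2]*1000,st()[0]['moment'])"
```

```text
(array([-0.46, -0.53,  4.32]), array([ 0.06, -0.09, -0.01])) [497.85 194.83  24.32] [-0.02 -0.03 -0.02]
```

Request:
drive_tool:
  commands:
    - {"linear":[-0.0003,-0.0004,0.002],"dr":[0,0,0],"jaw":1}
    - {"linear":[0,0,0],"dr":[0,0,0],"jaw":1}

```text
clock: 23.35
tcp_pos: [0.4974, 0.1945, 0.0222]
orientation: [-2.269, -2.172, -0.003]
contact_force: [0.5, 0.0, -3.7]
grip_width: 0.0582
```

Request:
drive_tool:
  commands:
    - {"linear":[0,0,0.0015],"dr":[0,0,0],"jaw":1}
    - {"linear":[0,0,0],"dr":[0,0,0],"jaw":1}

```text
clock: 23.6
tcp_pos: [0.4974, 0.1946, 0.0206]
orientation: [-2.269, -2.172, -0.003]
contact_force: [-0.5, 1.1, -3.2]
grip_width: 0.0592
```

Request:
drive_tool:
  commands:
    - {"linear":[0,0,0.0015],"dr":[0,0,0],"jaw":1}
    - {"linear":[0,0,0],"dr":[0,0,0],"jaw":1}

```text
clock: 23.85
tcp_pos: [0.4975, 0.1946, 0.019]
orientation: [-2.269, -2.172, -0.003]
contact_force: [-0.0, 0.4, -3.6]
grip_width: 0.0587
```

Request:
drive_tool:
  commands:
    - {"linear":[0,0,0.001],"dr":[0,0,0],"jaw":1}
    - {"linear":[0,0,0],"dr":[0,0,0],"jaw":1}

```text
clock: 24.1
tcp_pos: [0.4976, 0.1946, 0.0183]
orientation: [2.27, 2.172, 0.003]
contact_force: [-0.7, -1.1, -2.2]
grip_width: 0.0587
```

Request:
drive_tool:
  commands:
    - {"linear":[0,0,0.001],"dr":[0,0,0],"jaw":1}
    - {"linear":[0,0,0],"dr":[0,0,0],"jaw":1}

```text
clock: 24.35
tcp_pos: [0.4976, 0.1947, 0.0183]
orientation: [2.269, 2.172, 0.003]
contact_force: [-0.3, 0.0, -2.7]
grip_width: 0.0587
```

Request:
drive_tool:
  commands:
    - {"linear":[0,0,0.0015],"dr":[0,0,0],"jaw":1}
    - {"linear":[0,0,0],"dr":[0,0,0],"jaw":1}

```text
clock: 24.6
tcp_pos: [0.4977, 0.1947, 0.0183]
orientation: [2.267, 2.171, 0.003]
contact_force: [0.2, -0.3, -3.6]
grip_width: 0.0591
```

```bash
python3 -c "
from g import *
print(tgt(.018),st()[2]*1000,st()[0]['moment'])
snap('wrist','w21');snap('scene','c21');snap('side','s21')
a=cv2.imread('pics/c21.png')[160:220,270:350];b=cv2.imread('pics/s21.png')[130:190,200:280]
cv2.imwrite('pics/cs21.png',np.hstack([cv2.resize(x,None,fx=5,fy=5,interpolation=2) for x in (a,b)]))"
```

```text
(array([-0.27, -0.38,  0.26]), array([0.18, 0.04, 0.01])) [497.69 194.66  18.26] [-0.04 -0.01  0.04]
```

View pics/cs21.png

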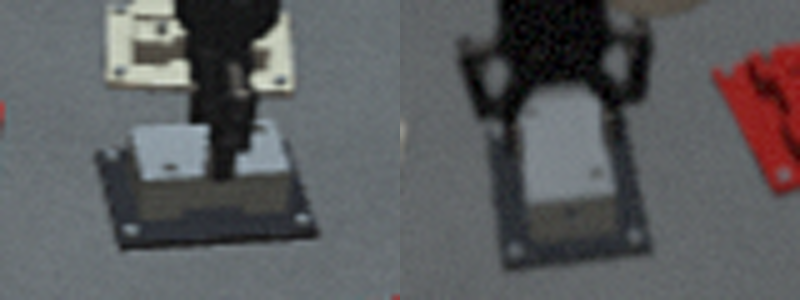

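View pics/w21b.png

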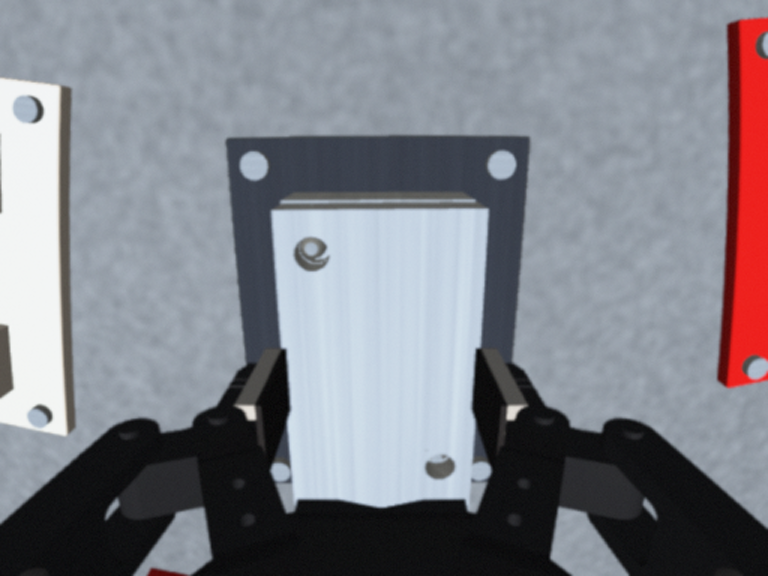

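Request:
drive_tool:
  commands:
    - {"linear":[0,0,0.003],"dr":[0,0,0],"jaw":1}
    - {"linear":[0,0,0],"dr":[0,0,0],"jaw":1}

```text
clock: 25.0
tcp_pos: [0.4979, 0.1948, 0.0183]
orientation: [2.265, 2.169, 0.001]
contact_force: [-0.1, -0.4, -4.1]
grip_width: 0.0588
```

Request:
drive_tool:
  commands:
    - {"linear":[0,0,0.003],"dr":[0,0,0],"jaw":1}

```text
clock: 25.12
tcp_pos: [0.4983, 0.1949, 0.0177]
orientation: [2.264, 2.167, 0.0]
contact_force: [-14.6, -9.1, 52.1]
grip_width: 0.0589
```

```bash
python3 -c "
from g import *
print(tgt(.018),st()[2]*1000,st()[0]['moment'])
im=snap('wrist','w22')
cv2.imwrite('pics/w22z.png',cv2.resize(im[115:190,150:350],None,fx=4,fy=4,interpolation=2))"
```

```text
(array([-0.5 , -1.01, -0.31]), array([ 0.34,  0.3 , -0.01])) [498.34 194.86  17.69] [-2.05  3.1   0.04]
```

View pics/w22z.png

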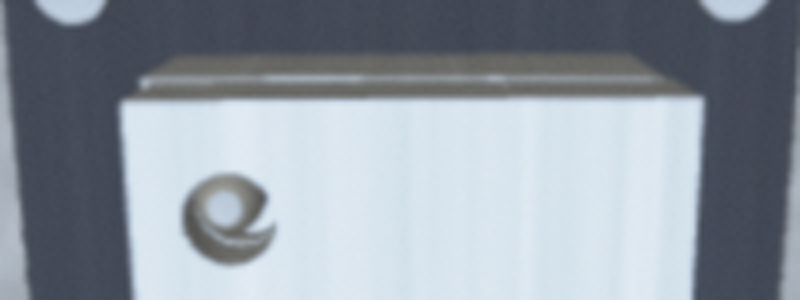

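Request:
drive_tool:
  commands:
    - {"linear":[0,0,0],"dr":[0,0,0],"jaw":1}
    - {"linear":[0,0,-0.0003],"dr":[0,0,0],"jaw":1}
  force: 25

```text
clock: 25.42
tcp_pos: [0.4983, 0.195, 0.0182]
orientation: [2.263, 2.167, 0.001]
contact_force: [-0.3, 1.0, -3.3]
grip_width: 0.0588
```

Request:
drive_tool:
  commands:
    - {"linear":[0,0,0],"dr":[0,0,0],"jaw":0.2}
    - {"linear":[0,0,0],"dr":[0,0,0],"jaw":0.1}
    - {"linear":[0,0,0],"dr":[0,0,0],"jaw":0.0}
    - {"linear":[0,0,0],"dr":[0,0,0],"jaw":0.0}

```text
clock: 25.92
tcp_pos: [0.4993, 0.1956, 0.0177]
orientation: [2.264, 2.167, 0.004]
contact_force: [0.7, 0.6, 0.8]
grip_width: 0.0856
```

```bash
python3 -c "
from g import *
print(st()[2]*1000)
im=snap('wrist','w23')"
```

```text
[499.25 195.59  17.66]
```

View pics/w23b.png

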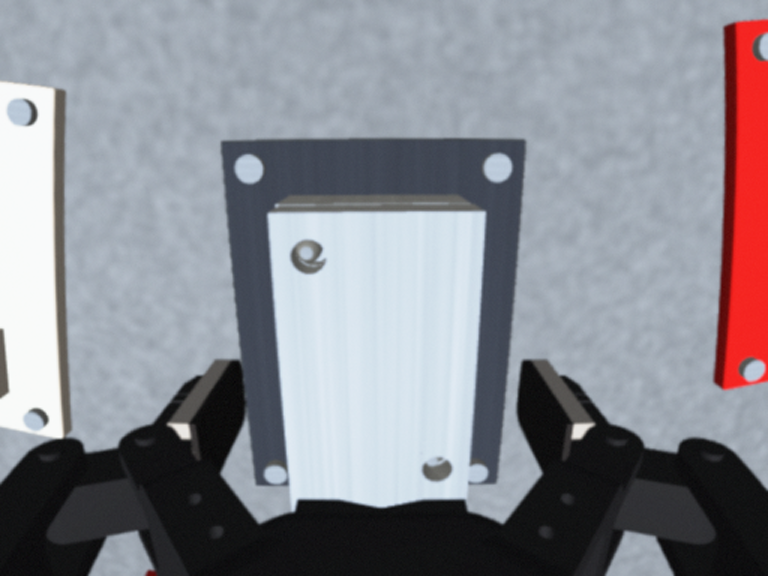

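Request:
drive_tool:
  commands:
    - {"linear":[0,0,-0.01],"dr":[0,0,0],"jaw":0}
    - {"linear":[0,0,-0.02],"dr":[0,0,0],"jaw":0}
    - {"linear":[0,0,-0.03],"dr":[0,0,0],"jaw":0}
    - {"linear":[-0.01,0,-0.04],"dr":[0,0,0],"jaw":0}
    - {"linear":[-0.02,0,-0.05],"dr":[0,0,0],"jaw":0}
    - {"linear":[-0.04,0,-0.03],"dr":[0,0,0],"jaw":0}
    - {"linear":[-0.03,0,0],"dr":[0,0,0],"jaw":0}
    - {"linear":[0,0,0],"dr":[0,0,0],"jaw":0}

```text
clock: 26.98
tcp_pos: [0.4944, 0.096, 0.2137]
orientation: [2.256, 2.168, 0.013]
contact_force: [-1.2, -0.2, 0.1]
grip_width: 0.0851
```

```bash
python3 -c "
from g import *
print(st()[2]*1000)
im=snap('wrist','w24');snap('scene','c24');snap('side','s24')
a=cv2.imread('pics/c24.png')[160:220,270:350];b=cv2.imread('pics/s24.png')[130:190,200:280]
cv2.imwrite('pics/cs24.png',np.hstack([cv2.resize(x,None,fx=5,fy=5,interpolation=2) for x in (a,b)]))
"
```

```text
[494.38  96.05 213.68]
```

View pics/w24b.png

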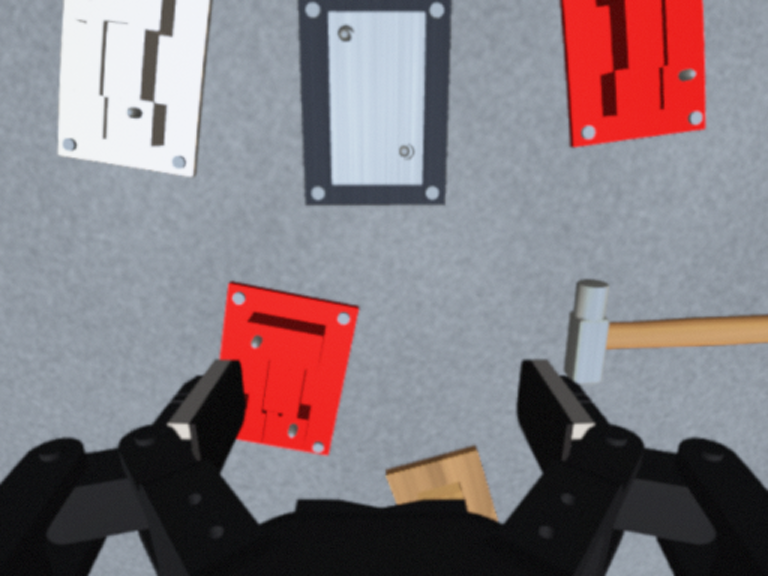

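View pics/cs24.png

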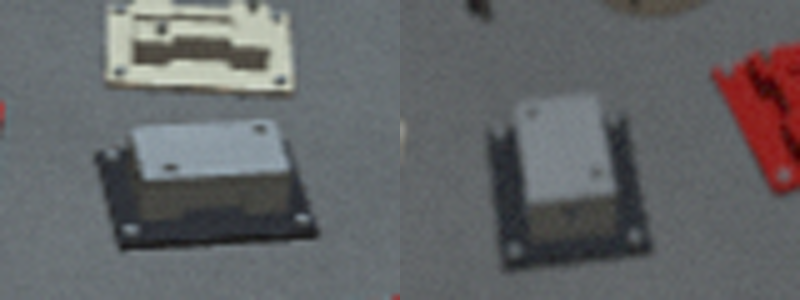

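View pics/c24b.png

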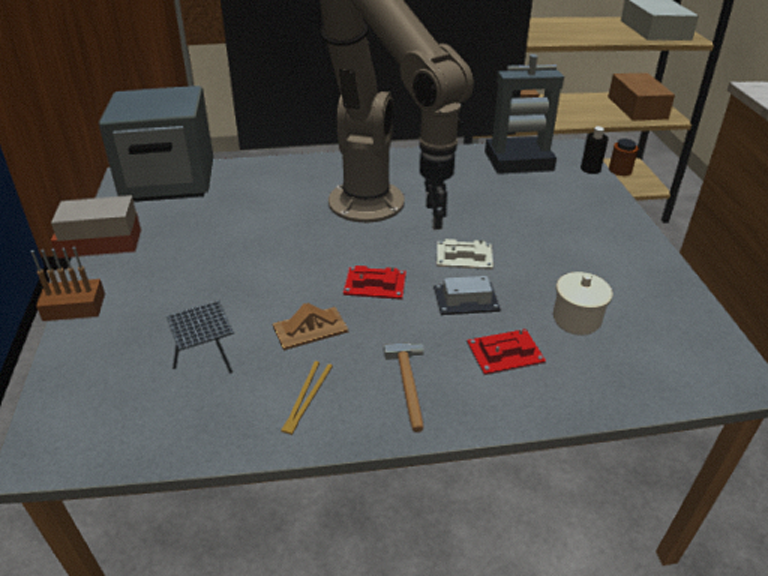

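```bash
python3 - <<'E'
from g import *
import pickle
np.set_printoptions(precision=2,suppress=True)
c,R,p=pickle.load(open("pics/w24.pkl","rb"))
b=lambda P:[((x+.5)/1.5-.5,(y+.5)/1.5-.5) for x,y in P]
for h in (.046,.048,.050):
    X=onz(c,b([(327.5,10.5),(425.5,10.5),(422.5,185.5),(331,185.5)]),h)*1000
    L=[np.linalg.norm(X[i]-X[(i+1)%4]) for i in range(4)]; print(h,X.mean(0),L,np.mean([L[0]/62,L[2]/62,L[1]/110,L[3]/110]))
im=cv2.imread('pics/w24.png')
cv2.imwrite('pics/w24z.png',cv2.resize(im[0:140,195:305],None,fx=5,fy=4,interpolation=2))
E
```

```text
0.046 [498.23 193.76  46.  ] [np.float64(62.76113293204468), np.float64(112.05375983303188), np.float64(63.36137833503583), np.float64(111.74456878135382)] 1.0171910782064066
0.048 [498.2  193.61  48.  ] [np.float64(62.380908731349585), np.float64(111.37490734460528), np.float64(62.97751768264035), np.float64(111.06758945733645)] 1.0110286549581848
0.05 [498.18 193.45  50.  ] [np.float64(62.0006845306546), np.float64(110.69605485617876), np.float64(62.59365703024486), np.float64(110.39061013331911)] 1.0048662317099637
```

View pics/w24z.png

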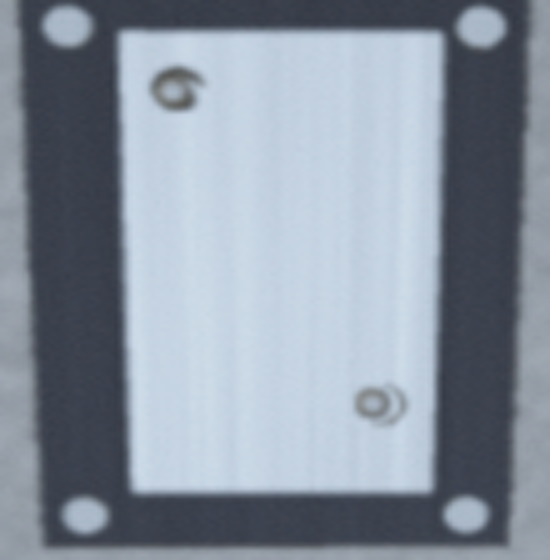

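```bash
python3 -c "
from g import *
print(plan([.498,.194,.08],Rp))"
```

```text
(array([ 94.64,  -1.23, 132.88]), array([0.82, 0.04, 0.53]))
```

Request:
drive_tool:
  commands:
    - {"linear":[0.03,0,0.02],"dr":[0.8,0,0.5],"jaw":1}
    - {"linear":[0.03,0,0.02],"dr":[0,0,0],"jaw":1}
    - {"linear":[0.02,0,0.03],"dr":[0,0,0],"jaw":1}
    - {"linear":[0.012,0,0.03],"dr":[0,0,0],"jaw":1}
    - {"linear":[0,0,0.02],"dr":[0,0,0],"jaw":1}
    - {"linear":[0,0,0],"dr":[0,0,0],"jaw":1}

```text
clock: 27.88
tcp_pos: [0.4962, 0.2018, 0.0897]
orientation: [-2.256, -2.181, -0.001]
contact_force: [-0.9, 0.3, 0.4]
grip_width: -0.0002
```

```bash
python3 -c "
from g import *
print(plan([.498,.194,.052],Rp),st()[2])"
```

```text
(array([-7.81,  2.09, 37.69]), array([-0.11, -0.16,  0.57])) [0.5  0.2  0.09]
```

Request:
drive_tool:
  commands:
    - {"linear":[-0.007,0.002,0.012],"dr":[0,0,0],"jaw":1}
    - {"linear":[0,0,0.012],"dr":[0,0,0],"jaw":1}
    - {"linear":[0,0,0.008],"dr":[0,0,0],"jaw":1}
    - {"linear":[0,0,0],"dr":[0,0,0],"jaw":1}

```text
clock: 28.38
tcp_pos: [0.4999, 0.1929, 0.0575]
orientation: [-2.261, -2.18, -0.004]
contact_force: [0.9, 0.1, 0.9]
grip_width: 0.0001
```

Request:
drive_tool:
  commands:
    - {"linear":[0,0,0.002],"dr":[0,0,0],"jaw":1}
    - {"linear":[0,0,0],"dr":[0,0,0],"jaw":1}

```text
clock: 28.62
tcp_pos: [0.5003, 0.1931, 0.0559]
orientation: [-2.261, -2.18, -0.006]
contact_force: [-0.6, -0.0, -0.5]
grip_width: -0.0004
```

Request:
drive_tool:
  commands:
    - {"linear":[0,0,0.002],"dr":[0,0,0],"jaw":1}
    - {"linear":[0,0,0],"dr":[0,0,0],"jaw":1}

```text
clock: 28.88
tcp_pos: [0.5005, 0.1934, 0.0542]
orientation: [-2.261, -2.18, -0.007]
contact_force: [0.2, 0.9, -0.5]
grip_width: 0.0002
```

Request:
drive_tool:
  commands:
    - {"linear":[0,0,0.001],"dr":[0,0,0],"jaw":1}
    - {"linear":[0,0,0],"dr":[0,0,0],"jaw":1}

```text
clock: 29.12
tcp_pos: [0.5006, 0.1935, 0.0532]
orientation: [-2.261, -2.18, -0.007]
contact_force: [0.7, -0.3, 0.0]
grip_width: 0.0002
```

Request:
drive_tool:
  commands:
    - {"linear":[0,-0.001,0.002],"dr":[0,0,0],"jaw":1}
    - {"linear":[0,0,0],"dr":[0,0,0],"jaw":1}

```text
clock: 29.38
tcp_pos: [0.4995, 0.1935, 0.051]
orientation: [-2.261, -2.18, -0.007]
contact_force: [0.9, 0.4, -0.2]
grip_width: 0.0001
```

Request:
drive_tool:
  commands:
    - {"linear":[0,-0.001,0.001],"dr":[0,0,0],"jaw":1}
    - {"linear":[0,0,0],"dr":[0,0,0],"jaw":1}

```text
clock: 29.62
tcp_pos: [0.4984, 0.1936, 0.05]
orientation: [-2.261, -2.18, -0.007]
contact_force: [-1.1, 0.4, -0.3]
grip_width: -0.0
```

Request:
drive_tool:
  commands:
    - {"linear":[0,0,0.001],"dr":[0,0,0],"jaw":1}
    - {"linear":[0,0,0],"dr":[0,0,0],"jaw":1}

```text
clock: 29.88
tcp_pos: [0.4984, 0.1936, 0.0489]
orientation: [-2.261, -2.18, -0.007]
contact_force: [0.8, 0.0, -0.1]
grip_width: -0.0003
```

Request:
drive_tool:
  commands:
    - {"linear":[0,0,0.001],"dr":[0,0,0],"jaw":1}

```text
clock: 30.0
tcp_pos: [0.4985, 0.1936, 0.0479]
orientation: [-2.261, -2.18, -0.008]
contact_force: [0.4, -0.0, -0.8]
grip_width: -0.0001
```

Request:
drive_tool:
  commands:
    - {"linear":[0,0,0.001],"dr":[0,0,0],"jaw":1}

```text
clock: 30.12
tcp_pos: [0.4985, 0.1936, 0.0469]
orientation: [-2.261, -2.18, -0.007]
contact_force: [0.4, -0.0, 0.4]
grip_width: 0.0001
```

Request:
drive_tool:
  commands:
    - {"linear":[0,0,0.001],"dr":[0,0,0],"jaw":1}

```text
clock: 30.25
tcp_pos: [0.4985, 0.1936, 0.0458]
orientation: [-2.261, -2.18, -0.007]
contact_force: [0.3, -0.2, -0.2]
grip_width: 0.0001
```

Request:
drive_tool:
  commands:
    - {"linear":[0,0,0.001],"dr":[0,0,0],"jaw":1}

```text
clock: 30.38
tcp_pos: [0.4985, 0.1936, 0.0447]
orientation: [-2.261, -2.18, -0.008]
contact_force: [0.7, 0.3, 0.2]
grip_width: 0.0002
```

Request:
drive_tool:
  commands:
    - {"linear":[0,0,0.001],"dr":[0,0,0],"jaw":1}

```text
clock: 30.5
tcp_pos: [0.4985, 0.1936, 0.0436]
orientation: [-2.261, -2.18, -0.007]
contact_force: [-0.2, -0.8, 0.1]
grip_width: -0.0001
```

```bash
python3 -c "
from g import *
im=snap('wrist','w25');snap('scene','c25');snap('side','s25')
a=cv2.imread('pics/c25.png')[150:220,270:350];b=cv2.imread('pics/s25.png')[120:190,200:280]
cv2.imwrite('pics/cs25.png',np.hstack([cv2.resize(x,None,fx=5,fy=5,interpolation=2) for x in (a,b)]))
"
```

```text
(no output)
```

View pics/w25b.png

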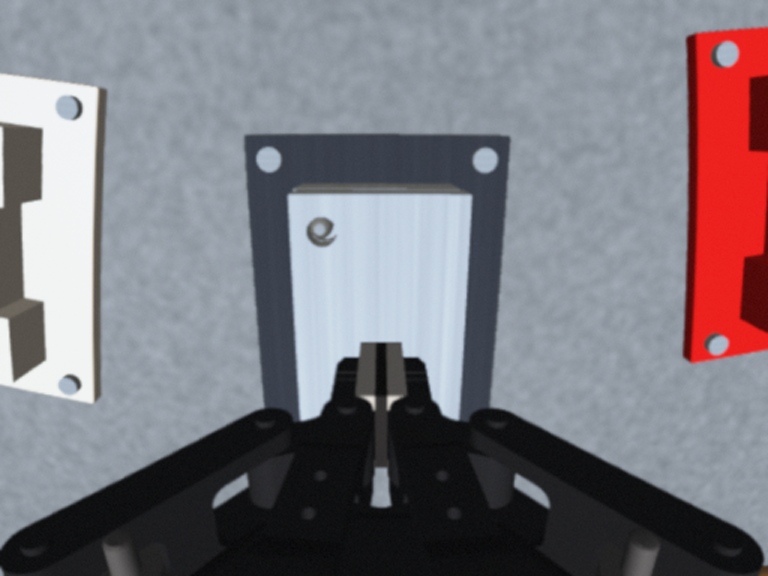

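View pics/cs25.png

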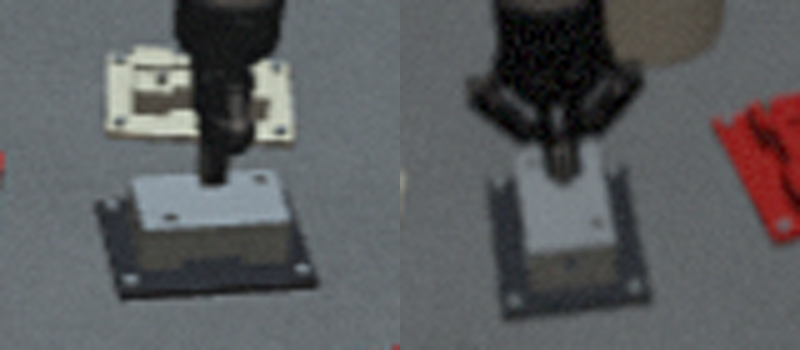

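Request:
drive_tool:
  commands:
    - {"linear":[0,0,0.001],"dr":[0,0,0],"jaw":1}

```text
clock: 30.78
tcp_pos: [0.4986, 0.1937, 0.0427]
orientation: [-2.261, -2.18, -0.008]
contact_force: [-0.4, -0.0, -0.6]
grip_width: -0.0002
```

Request:
drive_tool:
  commands:
    - {"linear":[0,0,0.001],"dr":[0,0,0],"jaw":1}

```text
clock: 30.9
tcp_pos: [0.4986, 0.1936, 0.0416]
orientation: [-2.261, -2.18, -0.008]
contact_force: [-0.4, 0.8, -0.9]
grip_width: 0.0
```

Request:
drive_tool:
  commands:
    - {"linear":[0,0,0.001],"dr":[0,0,0],"jaw":1}

```text
clock: 31.02
tcp_pos: [0.4986, 0.1936, 0.0405]
orientation: [-2.261, -2.18, -0.008]
contact_force: [-0.1, -0.2, 0.1]
grip_width: -0.0001
```

Request:
drive_tool:
  commands:
    - {"linear":[0,0,0.001],"dr":[0,0,0],"jaw":1}

```text
clock: 31.15
tcp_pos: [0.4986, 0.1937, 0.0395]
orientation: [-2.261, -2.18, -0.008]
contact_force: [0.3, -0.2, -0.2]
grip_width: 0.0003
```

```bash
python3 - <<'E'
from g import *
import pickle
for f,pts in (("w25",[(382,343)]),("w23",[(230,360),(530,360)]),("w22",[(275,350)])):
    c,R,p=pickle.load(open(f"pics/{f}.pkl","rb"))
    o,d=ray(c,[((x+.5)/1.5-.5,(y+.5)/1.5-.5) for x,y in pts]); oT=R.T@(o-p); dT=d@R
    for k in dT:
        X=oT+k*((.011-oT[0])/k[0]); print(f,X*1000)
E
python3 -c "
from g import *
im=snap('wrist','w26');snap('scene','c26');snap('side','s26')
a=cv2.imread('pics/c26.png')[150:220,270:350];b=cv2.imread('pics/s26.png')[120:190,200:280]
cv2.imwrite('pics/cs26.png',np.hstack([cv2.resize(x,None,fx=5,fy=5,interpolation=2) for x in (a,b)]))
"
```

```text
w25 [ 11.     0.39 -26.23]
w23 [ 11.   -44.09 -38.68]
w23 [ 11.    43.67 -38.66]
w22 [ 11.   -32.31 -31.57]
```

View pics/cs26.png

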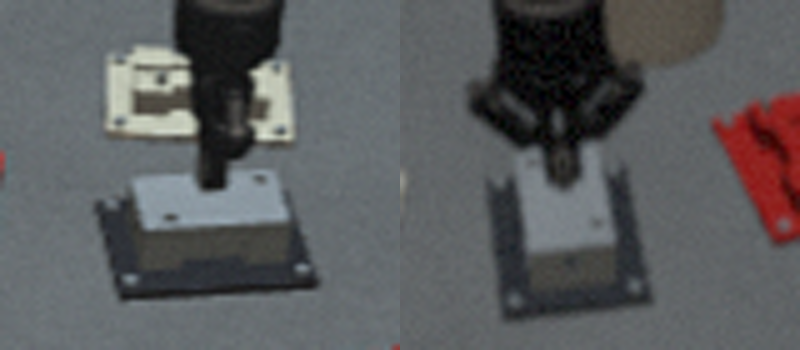

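```bash
python3 - <<'E'
from g import *
import pickle
c,R,p=pickle.load(open("pics/c26.pkl","rb")); d,_,_=pickle.load(open("pics/s26.pkl","rb"))
for dz in (0,.01,.02): 
    print(dz,(proj(c,p+[0,0,dz])-[270,150])*5+2, (proj(d,p+[0,0,dz])-[200,120])*5+2+np.array([400,0]))
b=lambda h,x,y:np.array([.4985,.1936,h])+rotz(-92.2+90)@np.array([x,y,0])
for h in (.032,.048): print(h,[((proj(c,b(h,x,y))-[270,150])*5+2).round(0) for x,y in ((.031,.055),(.031,-.055))])
E
```

```text
0 [[208.87 206.14]] [[565.16 208.52]]
0.01 [[210.03 195.62]] [[564.35 198.39]]
0.02 [[211.2  185.03]] [[563.53 188.14]]
0.032 [array([[289., 236.]]), array([[143., 245.]])]
0.048 [array([[292., 219.]]), array([[144., 228.]])]
```

Request:
drive_tool:
  commands:
    - {"linear":[0.03,0,-0.002],"dr":[0,0,0],"jaw":1}
    - {"linear":[0,0,0.003],"dr":[0,0,0],"jaw":1}
    - {"linear":[0,0,0.002],"dr":[0,0,0],"jaw":1}
    - {"linear":[0,0,0],"dr":[0,0,0],"jaw":1}

```text
clock: 31.8
tcp_pos: [0.4998, 0.2225, 0.0361]
orientation: [2.263, 2.178, 0.005]
contact_force: [0.6, -0.2, -0.2]
grip_width: -0.0002
```

Request:
drive_tool:
  commands:
    - {"linear":[0,0,0.0015],"dr":[0,0,0],"jaw":1}
    - {"linear":[0,0,0.001],"dr":[0,0,0],"jaw":1}

```text
clock: 32.05
tcp_pos: [0.5, 0.2214, 0.0333]
orientation: [2.264, 2.176, 0.004]
contact_force: [0.5, 1.0, -0.3]
grip_width: 0.0001
```

Request:
drive_tool:
  commands:
    - {"linear":[0,0,0.001],"dr":[0,0,0],"jaw":1}
    - {"linear":[0,0,0.001],"dr":[0,0,0],"jaw":1}

```text
clock: 32.3
tcp_pos: [0.5001, 0.221, 0.0312]
orientation: [2.265, 2.176, 0.004]
contact_force: [0.0, -0.3, 0.1]
grip_width: -0.0
```

Request:
drive_tool:
  commands:
    - {"linear":[0,0,0.001],"dr":[0,0,0],"jaw":1}
    - {"linear":[0,0,0.001],"dr":[0,0,0],"jaw":1}

```text
clock: 32.55
tcp_pos: [0.5001, 0.221, 0.0291]
orientation: [2.265, 2.176, 0.004]
contact_force: [0.8, -0.1, 0.2]
grip_width: -0.0
```

Request:
drive_tool:
  commands:
    - {"linear":[0,0,0.001],"dr":[0,0,0],"jaw":1}

```text
clock: 32.67
tcp_pos: [0.5, 0.2211, 0.028]
orientation: [2.265, 2.176, 0.004]
contact_force: [-0.6, 0.0, -0.3]
grip_width: 0.0001
```

Request:
drive_tool:
  commands:
    - {"linear":[0,0,0.001],"dr":[0,0,0],"jaw":1}

```text
clock: 32.8
tcp_pos: [0.5, 0.2211, 0.0269]
orientation: [2.265, 2.176, 0.004]
contact_force: [-0.3, -0.9, 5.1]
grip_width: -0.0001
```

Request:
drive_tool:
  commands:
    - {"linear":[0,0,0.001],"dr":[0,0,0],"jaw":1}

```text
clock: 32.92
tcp_pos: [0.5001, 0.2211, 0.0269]
orientation: [2.264, 2.175, 0.004]
contact_force: [-5.2, -4.3, 20.1]
grip_width: -0.0001
```

```bash
python3 -c "
from g import *
print(st()[0]['contact_force'],st()[0]['moment'])
im=snap('wrist','w27');snap('scene','c27');snap('side','s27')
a=cv2.imread('pics/c27.png')[150:220,270:350];b=cv2.imread('pics/s27.png')[120:190,200:280]
cv2.imwrite('pics/cs27.png',np.hstack([cv2.resize(x,None,fx=5,fy=5,interpolation=2) for x in (a,b)]))
"
```

```text
[-5.22 -4.28 20.07] [-0.8   1.1  -0.04]
```

View pics/cs27.png

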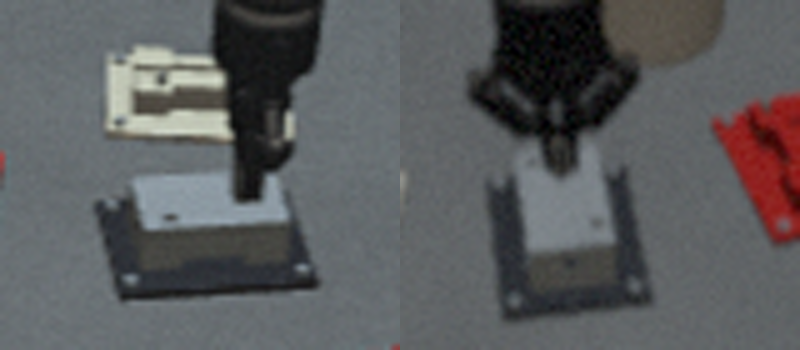

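View pics/w27b.png

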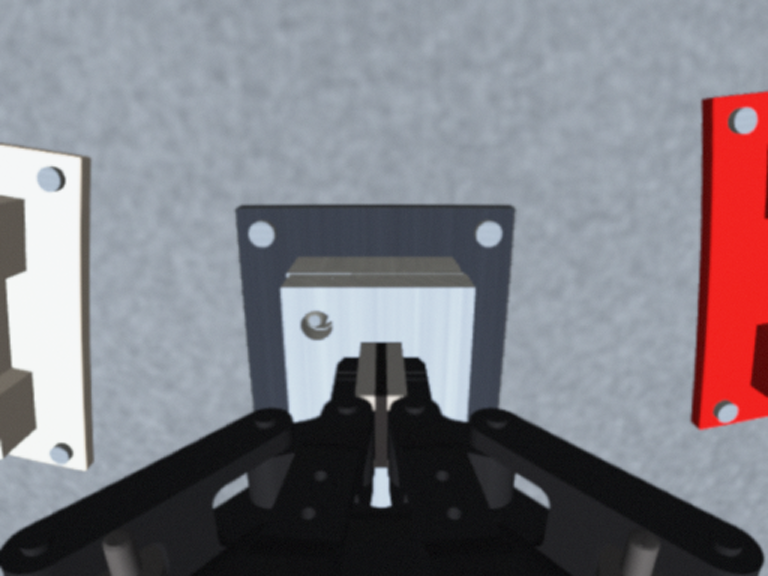

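Request:
drive_tool:
  commands:
    - {"linear":[0,0,-0.006],"dr":[0,0,0],"jaw":1}
    - {"linear":[-0.03,0,-0.003],"dr":[0,0,0],"jaw":1}
    - {"linear":[-0.03,0,0],"dr":[0,0,0],"jaw":1}
    - {"linear":[0,0,0],"dr":[0,0,0],"jaw":1}

```text
clock: 33.58
tcp_pos: [0.4981, 0.1607, 0.037]
orientation: [2.262, 2.177, 0.007]
contact_force: [-0.7, 0.1, -0.6]
grip_width: 0.0001
```

```bash
python3 -c "
from g import *
print(plan([.4975,.163,.03],Rp),st()[2]*1000)"
```

```text
(array([ 2.26, -0.71,  6.99]), array([ 0.25, -0.09,  0.29])) [498.09 160.7   36.99]
```

Request:
drive_tool:
  commands:
    - {"linear":[0.002,0,0.003],"dr":[0,0,0],"jaw":1}
    - {"linear":[0,0,0.003],"dr":[0,0,0],"jaw":1}
    - {"linear":[0,0,0],"dr":[0,0,0],"jaw":1}

```text
clock: 33.95
tcp_pos: [0.4984, 0.1656, 0.031]
orientation: [2.26, 2.18, 0.01]
contact_force: [-0.0, 0.4, -0.9]
grip_width: 0.0002
```

Request:
drive_tool:
  commands:
    - {"linear":[0,0,0.001],"dr":[0,0,0],"jaw":1}
    - {"linear":[0,0,0],"dr":[0,0,0],"jaw":1}

```text
clock: 34.2
tcp_pos: [0.4982, 0.1667, 0.0299]
orientation: [2.259, 2.182, 0.01]
contact_force: [-0.5, -0.5, 0.1]
grip_width: 0.0002
```

Request:
drive_tool:
  commands:
    - {"linear":[0,0,0.001],"dr":[0,0,0],"jaw":1}

```text
clock: 34.33
tcp_pos: [0.4983, 0.1668, 0.0289]
orientation: [2.259, 2.182, 0.011]
contact_force: [0.4, 0.5, -0.1]
grip_width: -0.0002
```

Request:
drive_tool:
  commands:
    - {"linear":[0,0,0.001],"dr":[0,0,0],"jaw":1}

```text
clock: 34.45
tcp_pos: [0.4983, 0.1668, 0.0278]
orientation: [2.259, 2.182, 0.011]
contact_force: [0.0, -0.1, 0.4]
grip_width: 0.0
```

Request:
drive_tool:
  commands:
    - {"linear":[0,0,0.001],"dr":[0,0,0],"jaw":1}

```text
clock: 34.58
tcp_pos: [0.4984, 0.1668, 0.0269]
orientation: [2.259, 2.182, 0.011]
contact_force: [-3.1, -2.5, 11.7]
grip_width: 0.0001
```

Request:
drive_tool:
  commands:
    - {"linear":[0,0,-0.01],"dr":[0,0,0],"jaw":1}
    - {"linear":[0,0,-0.04],"dr":[0,0,0],"jaw":1}
    - {"linear":[-0.02,0,-0.05],"dr":[0,0,0],"jaw":1}
    - {"linear":[-0.05,0,-0.03],"dr":[0,0,0],"jaw":0.5}
    - {"linear":[-0.03,0,0],"dr":[0,0,0],"jaw":0}
    - {"linear":[0,0,0],"dr":[0,0,0],"jaw":0}

```text
clock: 35.33
tcp_pos: [0.4948, 0.0645, 0.1636]
orientation: [2.255, 2.183, 0.013]
contact_force: [0.2, 0.9, -0.1]
grip_width: 0.0542
```

```bash
python3 -c "
from g import *
im=snap('wrist','w28');snap('scene','c28')"
```

```text
(no output)
```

View pics/w28b.png

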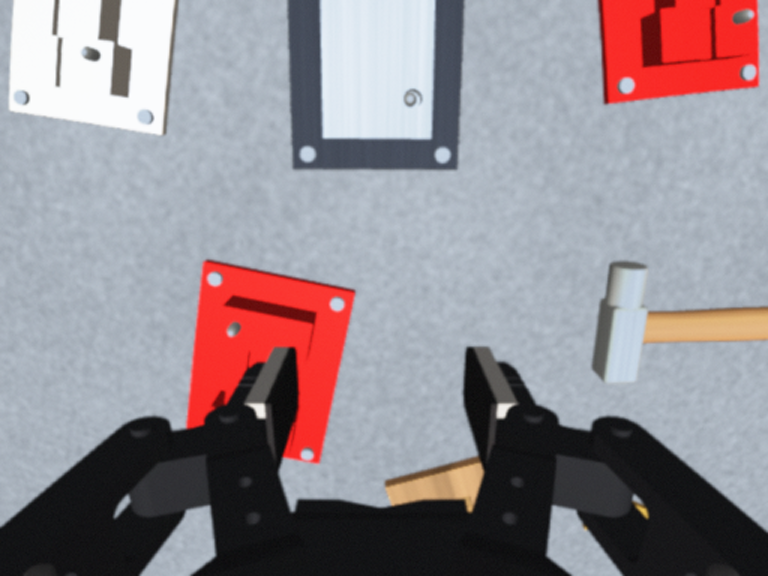

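View pics/c28b.png

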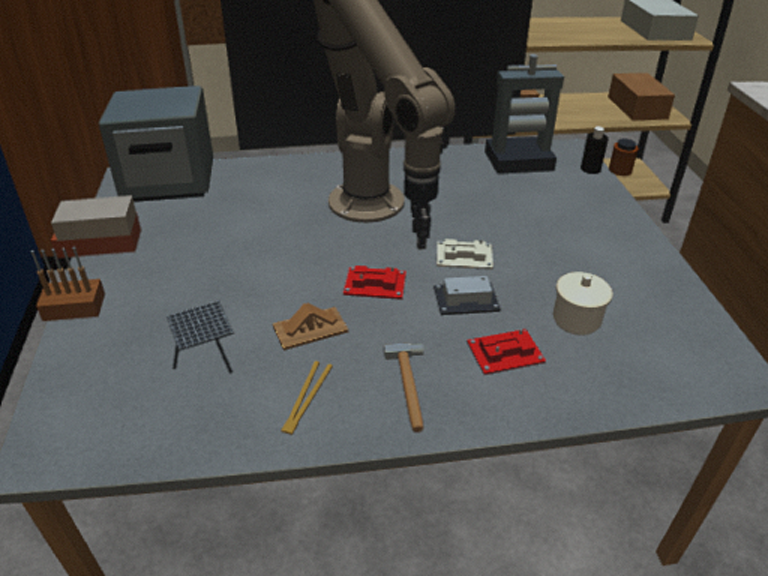

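The closed mould sits on the steel base with pins in the holes, the bystanders are where they were, and the arm is clear.

```bash
python3 -c "
from bench import job
print(job.hand_in())"
```

```text
the job is handed in; nothing more can be done
None
```

The mould half is turned over and seated on the two pins of the steel base with the pouring mouths together. I handed the job in at about 35 s of the 62 s allowed.

I pinched the half at its top edge and turned it 90° onto the rest's far slope, cavity down. I then re-gripped it across its width, levelled it and lowered it in 1–4 mm steps over the pins.

**Checks that agree:**
- **Pins:** a wrist picture taken straight after release shows a pin in each hole. The last one shows only the pin at the mouth end.
- **Seating:** the lowering met a hard stop at the expected height. Two fingertip touches, about 27 mm either side of centre, met the top at the same height to within about 0.1 mm, so it lies level.
- **Bystanders:** in the last scene picture they look as they did at the start. I did not measure them.

**Checks that are weaker or disagree:**
- **Sideways offset:** the half sits about 1 mm to one side, within the hole clearance.
- **Height from the images:** estimating the top face height from the wrist picture gave about 1% scale error at 48 mm, so it is not proof of flushness to better than 1–2 mm. The touches do not fix the absolute height either.
- **Fingertip position:** the touches met the top about 21 mm higher than the reported TCP. The fingertips therefore seem to end well behind the stated TCP, and the second grip probably held only the upper part of the edge. It did not slip.
- **Force:** the wrist force was 52 N at the end of my one push to confirm seating, the highest I saw. The limit is 120 N.

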